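Show the badly seated port plug to the inspection camera

ROBOT

A 6-joint arm with a two-finger parallel gripper is mounted at the origin on the work surface. World frame = base frame: x ahead of the robot, y to its left, z up, the work surface at z = 0. Lengths are in mm, angles in rad, forces in N, time in s.
With the tool pointing down it reaches from about 325 to 750 mm from the base axis. Payload 7.6 kg.
Tool frame: the origin (TCP) lies midway between the tips of the shut fingers; the grasp point (between the pads) lies 19 mm behind it; x points along the fingers, y is the direction in which the jaws open and shut, and the axes are right-handed (so a half turn about x gives the same grasp; the last joint's range is limited). The gripper opens to 85 mm and grips with 20 to 120 N. Pads are 22 mm wide; open, the fingers measure 114 mm over their backs; the gripper's body (76 mm by 85 mm) begins 54 mm behind the grasp point. The pads swing forward as they close: fully open they stand 13 mm farther back than shut.
Start: joints at [-1.34, 0.052, 1.401, -0, 1.689, -0.07], TCP at [155.574, -501.44, 231.323] pointing down, gripper open.
Joint ranges: [-2.9, 2.9], [-0.91, 2.17], [0.12, 2.37], [-1.06, 4.2], [0.26, 2.73], [-2.93, 2.93]. Speed limits (rad/s): [2.57, 2.57, 3.01, 3.14, 3.14, 3.14].

INTERFACE

Orientations are given as a unit quaternion [w, x, y, z].
In Python, from workcell import sensors, get_image, r gives the robot as it stands. The module is installed in compiled form; this text tells all that it offers.
- The arm moves only by the tool servo_tool, never from a script. Its argument "series" is a list of rows, each a list of 5 numbers: the opening in per cent of the stroke, from 0 (shut) to 100 (fully open), then the shift along the tool's x, y, z in m, then the turn about the tool's x in degrees. A call has 1 to 12 rows; each row shifts and turns the commanded pose from where the row before left it, along the tool's axes as they then stand; what a row does not reach is not made up. A row lasts 1/10 s, in which the tool goes at most 50 mm and 8.59 degrees, less where a joint would pass 70% of its speed; a pose out of reach is approached as far as the arm can. A call with a gripper value outside its range is refused whole. The fingers move at their own pace and stop on an object; "squeeze" is the grip in N (left out, the last holds). Time passes only in rows, so rows that do not move let the fingers close. It gives the time, the measured TCP pose, the force and the opening at its end, in the units of the state.
- sensors.read_state(): the state, without advancing time (a new reading comes with each control period).
- get_image(name): name is "scene" or "top" or "wrist"; returns a dict with "img" (400x640x3 uint8, blue, green, red), "fovy" (degrees; the focal length in pixels is half the picture's height over the tangent of half this angle, whatever the lens; pixels are square), "cx", "cy" (the principal point, pixels), "extrinsics" (4x4, takes a point from camera to world coordinates). Camera axes: x right, y down, z forward; pixel columns grow to the right and rows downward; lengths in mm; the calibration is good to about 2 mm. A picture is of the moment at which its call begins. There is no depth.
- r.job_done(): hands the job in, once; it reports no verdict.
The state is a dict: "time_s": time; "q": joint angles; "qvel": joint speeds; "effort": joint torques, N m; "tcp_pos": TCP position; "ee_rot": TCP orientation; "contact_force": force on the tool from outside, world axes, zero at the start; "wrist_torque": the same for the moment, N m; "finger_gap": opening from 0.0 (shut) to 1.0 (fully open).
Only numpy, scipy, OpenCV 4.12 (cv2) and the standard library are available. Lean on these libraries where they do the work, as an engineer would, in place of code of your own. Each camera call takes 0.05 s, during which the arm holds its last target.

TASK

One of the three blanking plugs in the reactor's headplate has not gone home and stands about a centimetre higher than the other two: take that plug out by its knob and hold it up to the inspection camera so the O-ring can be seen all round, the plug in line with the camera's line of sight, stem pointing straight at the middle of the lens and the stem's end 90 mm from the glass. Finish holding it still there, in the gripper alone; leave the two seated plugs in their ports, the camera as it is set, and everything else on the bench where it stands.

Things in the scene. Friction and masses are not known exactly. Their poses are not given: they have to be found in the camera images.
- vessel: glass bioreactor, fixed and upright; origin on the bench at its centre, z up. Glass and base up to 160 mm diameter; round steel headplate 172 mm diameter, top 170 mm above the bench, with a low hub (44 mm diameter, 17 mm tall), three tube stubs 20 mm tall, rim nuts, and three upright port collars (32 mm outside, 20 mm bore, 30 mm tall) 120 degrees apart, 55 mm from the centre
- port_0 (a point): centre of the mouth of one port collar, 200 mm above the bench; the bore is vertical and 30 mm deep
- port_1 (a point): the same for the second port
- port_2 (a point): the same for the third port
- plug_a: one of three steel plugs of one pattern in the headplate's ports: knurled knob 26 mm diameter, 30 mm tall; under it a flange 30 mm diameter, 5 mm thick; under that a stem 18 mm diameter, 28 mm long; 63 mm overall, about 0.16 kg. Origin at the centre of the flange's underside, z along the plug from stem to knob. A plug that is home has its flange on the port's mouth, origin 200 mm above the bench
- plug_b: another plug: pattern, origin and axes as plug_a. One of the three is not home, in whichever port: it stands 10 mm higher than the others, as its black O-ring (24 mm diameter) has squeezed out of its groove 10 mm below the flange and rests on the port's mouth; it lifts out freely
- plug_c: the third plug: same pattern, origin and axes as plug_a
- camera_stand: base of the inspection camera, fixed to the bench: grey plate 100 x 94 mm, 14 mm thick, with two upright arms whose pivot lies 88 mm above the bench and knobs 100 mm apart over all; origin on the bench at its centre, z up, its front towards -x of its own frame
- camera_tilt (a joint): how far the camera barrel leans forward from straight up, in rad (0 looks straight up; 0.40 to 0.75 at the start); stiff friction holds it, leave it as set
- lens (a point): centre of the camera's lens glass, at the upper end of the barrel (38 mm diameter, with a ring light 46 mm diameter at the lens end), 42 mm from the pivot; z points out of the lens along the line of sight, up and forward
- plug_a_tip (a point): centre of the end face of the stem of plug_a, 28 mm below its origin along its axis; axes as plug_a
- plug_b_tip (a point): centre of the end face of the stem of plug_b, 28 mm below its origin along its axis; axes as plug_b
- plug_c_tip (a point): centre of the end face of the stem of plug_c, 28 mm below its origin along its axis; axes as plug_c
- stirrer_motor: stirrer motor standing on its flange, 56 mm diameter, 109 mm tall; a bystander, origin at the centre of its underside
- media_bottle: clear glass bottle, 86 mm diameter, 165 mm tall; a bystander, origin at the centre of its underside
- buffer_bottle: amber glass bottle, 56 mm diameter, 105 mm tall; a bystander, origin at the centre of its underside
- beaker: glass beaker, 68 mm diameter, 75 mm tall; a bystander, origin at the centre of its underside
- spare_plug: a spare blanking plug standing upside down on its knob on the bench, stem up, 63 mm tall; a bystander, not to be used, origin at the centre of its underside
- wrench: wrench lying flat, 150 mm long along its x; a bystander, origin at the centre of its underside
- gasket_ring: flat white gasket ring lying on the bench, 52 mm outside, 36 mm inside, 7 mm thick; a bystander, origin at the centre of its underside
- grease_jar: small white jar, 44 mm diameter, 35 mm tall; a bystander, origin at the centre of its underside
Things that resemble listed ones, but are neither listed nor needed, are in the scene too. What is shaped like the vessel but pink is not meant.

How it is judged:
By the outcome, as a careful person would: the job done as asked, in the order asked, and still so for the second after the job is handed in, while the arm keeps its last pose, push and grip.
It also fails if it takes over 32 s, if anything falls off the work surface, if the arm or the gripper's body presses on something with over 40 N, if the wrist force passes 120 N, or if a joint passes its speed limit or range.

## Working session

There is one attempt and no reset: what is moved stays moved. The work goes in short steps, Python scripts to look and compute and a tool call to move; the robot and the scene stay as the last step left them, time stands still between calls to the robot, and variables do not carry over. Pictures are saved under pics/ and viewed, and the job is handed in when it is done.

Besides the shell and the picture viewer there is one more tool, called after "Call:" as name(argument=value, ...), one argument or row to a line, values as JSON. servo_tool: Moves the arm, as the interface text tells. Its arguments: {"type":"object","properties":{"series":{"type":"array"},"squeeze":{"type":"number"}},"required":["series"]}

```bash
mkdir -p pics; ls; python3 - <<'E'
from workcell import sensors,get_image,r
import cv2,numpy as np
np.set_printoptions(suppress=True,precision=4)
print(sensors.read_state())
for n in("scene","top","wrist"):
    d=get_image(n); cv2.imwrite(f"pics/{n}0.png",d["img"]); print(n,d["fovy"],d["cx"],d["cy"],d["extrinsics"],d.keys())
E
```

```text
pics
{'time_s': 0.0, 'q': array([-1.3403,  0.0528,  1.4017,  0.    ,  1.6886, -0.0703]), 'qvel': array([ 0.0006, -0.0003, -0.0022,  0.0001,  0.0007, -0.0004]), 'effort': array([ -0.001 , -38.1666, -36.019 ,  -0.0002,   0.0061,   0.    ]), 'tcp_pos': array([ 155.5022, -501.1149,  230.4706]), 'ee_rot': array([-0.1054, -0.6991, -0.1065,  0.6992]), 'contact_force': array([-0.205 ,  0.5925, -0.4697]), 'wrist_torque': array([-0.0034, -0.0388, -0.0253]), 'finger_gap': 0.9985068198446393}
scene 52.00996401744769 319.87771372050463 194.72742441677053 [[   0.8575    0.3868   -0.3391  835.5983]
 [   0.5144   -0.6526    0.5564 -572.077 ]
 [  -0.006    -0.6516   -0.7586  919.7789]
 [   0.        0.        0.        1.    ]] dict_keys(['img', 'fovy', 'cx', 'cy', 'extrinsics'])
top 48.840522590164376 324.39231077079387 203.55204620571982 [[   0.0233   -0.9849    0.1715  293.8148]
 [  -0.9996   -0.0255   -0.0107  -11.0094]
 [   0.0149   -0.1712   -0.9851 1368.6007]
 [   0.        0.        0.        1.    ]] dict_keys(['img', 'fovy', 'cx', 'cy', 'extrinsics'])
wrist 67.78806196196506 320.37907374553924 202.77081668516308 [[   0.2964   -0.9211   -0.2524  219.2224]
 [  -0.9551   -0.2863   -0.0766 -481.4706]
 [  -0.0017    0.2638   -0.9646  373.0361]
 [   0.        0.        0.        1.    ]] dict_keys(['img', 'fovy', 'cx', 'cy', 'extrinsics'])
```

View pics/scene0.png

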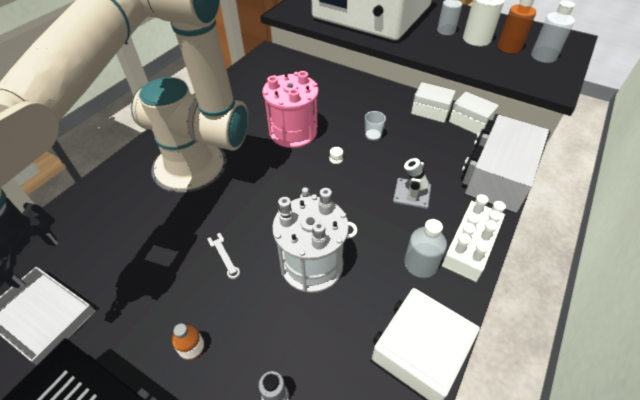

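View pics/top0.png

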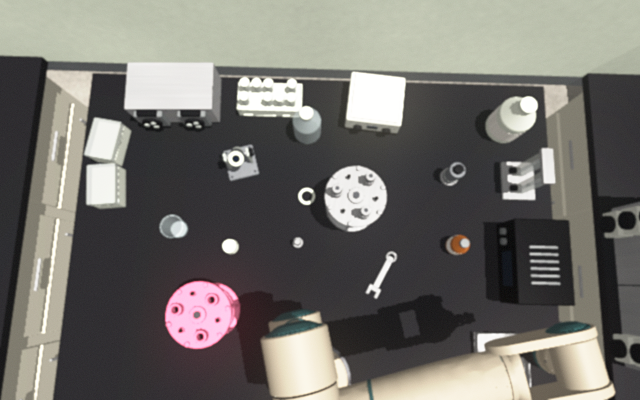

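View pics/wrist0.png

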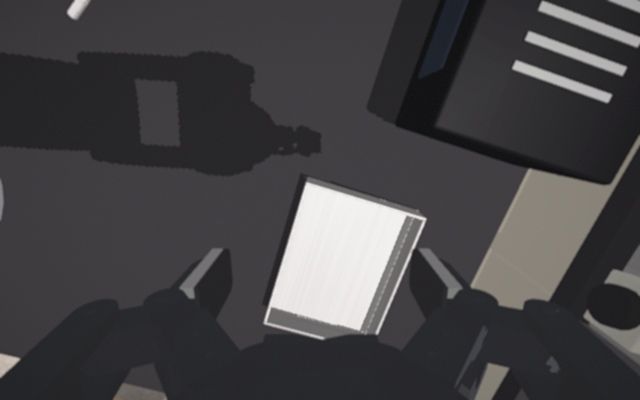

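The scene view has the steel vessel at about (311,240), the pink lookalike at (291,108), and the inspection camera at (412,182). In the top view they are at (355,197), (202,315) and (238,160). I'll enlarge these.

```bash
python3 - <<'E'
import cv2
a=cv2.imread("pics/scene0.png");b=cv2.imread("pics/top0.png")
def c(i,x,y,w,h,s,n): cv2.imwrite(n,cv2.resize(i[y:y+h,x:x+w],None,fx=s,fy=s,interpolation=cv2.INTER_CUBIC))
c(a,262,175,100,75,8,"pics/c1.png")
c(a,380,145,64,70,8,"pics/c2.png")
c(b,315,155,90,75,8,"pics/c3.png")
c(b,210,135,60,60,9,"pics/c4.png")
E
```

```text
(no output)
```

View pics/c1.png

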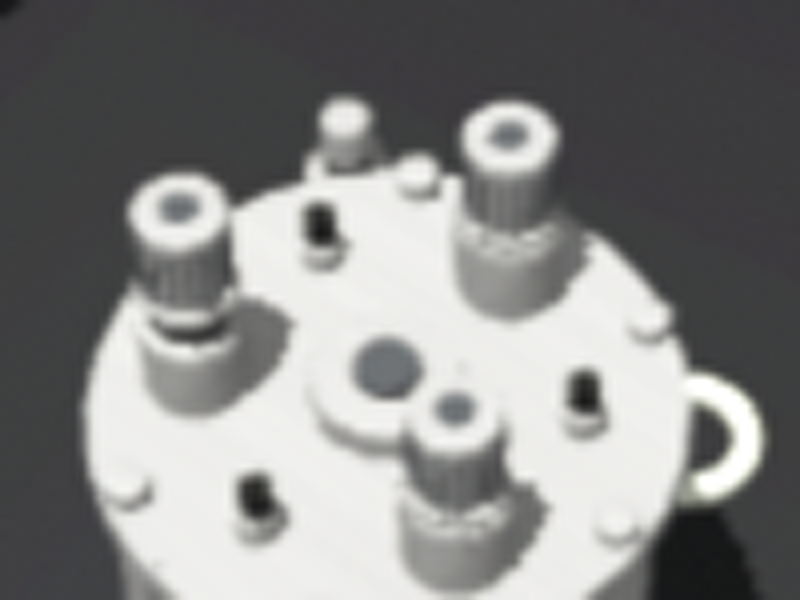

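View pics/c2.png

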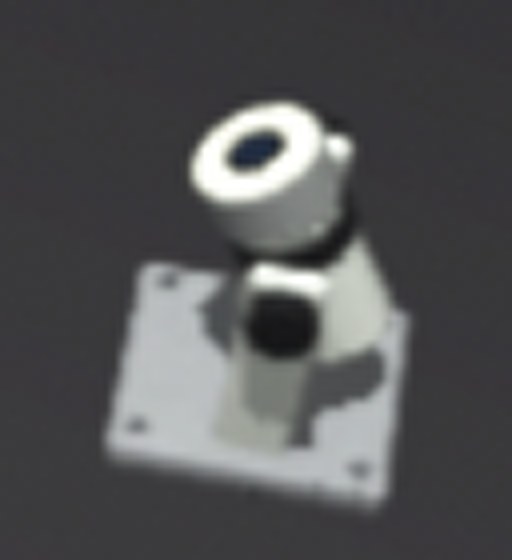

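View pics/c3.png

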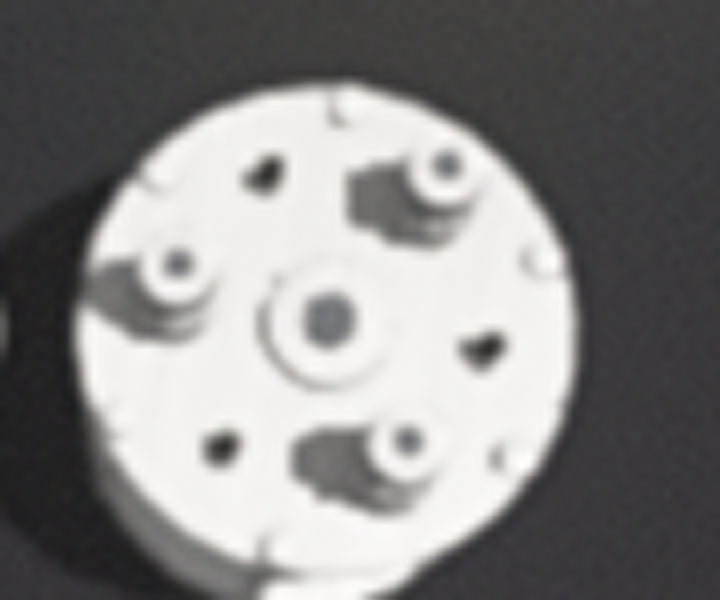

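View pics/c4.png

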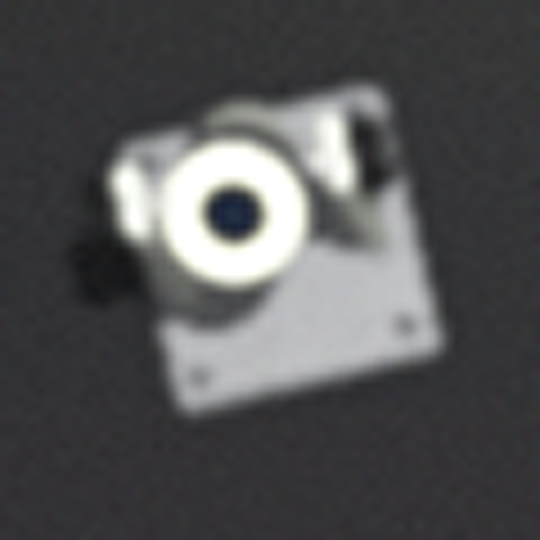

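```bash
cat > h.py <<'E'
import numpy as np,cv2
from scipy.optimize import least_squares
from workcell import sensors,get_image,r
np.set_printoptions(suppress=True,precision=3)
import pickle,os
def grab(n,tag):
    d=get_image(n); cv2.imwrite(f"pics/{n}{tag}.png",d["img"]); d['q']=sensors.read_state(); pickle.dump(d,open(f"{n}{tag}.pkl","wb")); return d
def load(k): return pickle.load(open(k+".pkl","rb"))
def f(d): return d["img"].shape[0]/2/np.tan(np.radians(d["fovy"]/2))
def proj(d,P):
    E=d["extrinsics"]; P=np.atleast_2d(P); c=(P-E[:3,3])@E[:3,:3]
    return np.c_[d["cx"]+f(d)*c[:,0]/c[:,2], d["cy"]+f(d)*c[:,1]/c[:,2]]
def ray(d,p):
    E=d["extrinsics"]; v=E[:3,:3]@np.array([(p[0]-d["cx"])/f(d),(p[1]-d["cy"])/f(d),1]); return E[:3,3],v/np.linalg.norm(v)
def onz(d,p,z):
    o,v=ray(d,p); return o+v*(z-o[2])/v[2]
def tri(obs):
    g=lambda X: np.concatenate([(proj(d,X)[0]-p) for d,p in obs])
    s=least_squares(g,[500,0,100]); return s.x,np.abs(s.fun).max()
def crop(img,x,y,w,h,s,n): cv2.imwrite(n,cv2.resize(img[y:y+h,x:x+w],None,fx=s,fy=s,interpolation=cv2.INTER_CUBIC))
E
python3 - <<'E'
from h import *
import cv2
s=grab("scene","1");t=grab("top","1");grab("wrist","1")
def S(x,y,a): return np.array([a[0]+(x+.5)/a[2]-.5,a[1]+(y+.5)/a[2]-.5])
c1=(262,175,8);c2=(380,145,8);c3=(315,155,8);c4=(210,135,9)
for n,a,b in (("raised",(180,208),(407,440)),("p2",(510,134),(177,263)),("p2alt",(510,134),(447,165)),("p3",(455,407),(447,165)),("hub",(387,367),(329,320))):
    print(n,tri([(s,S(*a,c1)),(t,S(*b,c3))]))
print("lens",tri([(s,S(257,150,c2)),(t,S(234,213,c4))]))
print("ring",tri([(s,S(257,150,c2)),(t,S(234,213,c4))]))
for p in [(112,165),(375,88),(443,348),(188,412)]: print("plate top view",onz(t,S(*p,c4),14))
for p in [(150,268),(408,315),(380,495),(108,450)]: print("plate scene",onz(s,S(*p,c2),14))
E
```

```text
raised (array([ 476.249, -130.015,  244.516]), np.float64(0.09049714279433374))
p2 (array([534.809, -54.864, 234.872]), np.float64(0.0857407695265806))
p2alt (array([ 563.361, -123.93 ,  316.401]), np.float64(5.1544759856724625))
p3 (array([ 570.259, -143.415,  235.5  ]), np.float64(0.03378493896033774))
hub (array([ 526.98 , -109.257,  184.521]), np.float64(0.071530276534304))
lens (array([637.602, 237.084, 123.74 ]), np.float64(0.055608045535677775))
ring (array([637.602, 237.084, 123.74 ]), np.float64(0.055608045535677775))
plate top view [684.373 302.95   14.   ]
plate top view [715.156 211.923  14.   ]
plate top view [621.281 183.284  14.   ]
plate top view [595.969 270.916  14.   ]
plate scene [599.961 269.573  14.   ]
plate scene [692.059 296.385  14.   ]
plate scene [714.819 209.803  14.   ]
plate scene [623.356 179.713  14.   ]
```

Candidates for the raised plug:
- **Steel vessel, scene view:** knob tops at (284,201), (326,192) and (319,226).
- **Other lookalikes:** the spare plug at (305,190) and the pink vessel's knobs near (270-305,80).

I choose (284,201). The crop shows a dark gap with the O-ring under its flange, and its top triangulates to z=244.5, against 235 for the other two. It stands at (476,-130).

The moves only turn about tool x, so the tool stays pointing down. The plug therefore has to be tilted in the pads, by pushing its stem against the emptied (fixed) collar. The tool's z is already close to the camera's forward azimuth.

```bash
cat >> h.py <<'E'
from scipy.spatial.transform import Rotation as Ro
def toolR(s):
    q=s['ee_rot']; return Ro.from_quat([q[1],q[2],q[3],q[0]]).as_matrix()
def delta(target):
    s=sensors.read_state(); return toolR(s).T@(np.array(target)-s['tcp_pos'])
def state():
    s=sensors.read_state(); print(s['time_s'],"tcp",s['tcp_pos'],"F",s['contact_force'],"gap",s['finger_gap']*85,"\nR",toolR(s).tolist()); return s
E
python3 - <<'E'
from h import *
state(); print(delta([476,-130,290]))
E
```

```text
0.3 tcp [ 155.538 -501.345  231.034] F [ 0.154 -1.331 -0.663] gap 84.72529458886449 
R [[-0.00010353436129731906, 0.2962593949269764, -0.9551075123765584], [0.0004465073224631244, -0.9551074085905793, -0.29625941113591503], [-0.9999998949559179, -0.0004571355269259447, -3.339555366463874e-05]]
[ -58.833 -259.761 -416.093]
```

Call:
servo_tool(
  series=[
    [100,-0.03,0,0,0],
    [100,-0.029,-0.01,-0.02,0],
    [100,0,-0.02,-0.033,0],
    [100,0,-0.023,-0.035,0],
    [100,0,-0.023,-0.037,0],
    [100,0,-0.023,-0.037,0],
    [100,0,-0.023,-0.037,0],
    [100,0,-0.023,-0.037,0],
    [100,0,-0.023,-0.037,0],
    [100,0,-0.023,-0.037,0],
    [100,0,-0.023,-0.037,0],
    [100,0,-0.023,-0.037,0],
  ],
  squeeze=20,
)

```text
time_s: 1.5
tcp_pos: [453.0, -159.7, 290.4]
ee_rot: [0.106, 0.699, 0.106, -0.699]
contact_force: [-0.0, 0.7, -0.1]
finger_gap: 1.002
```

```bash
python3 - <<'E'
from h import *
state(); print(delta([476,-130,290]))
E
```

```text
1.5 tcp [ 453.02  -159.67   290.408] F [-0.013  0.712 -0.072] gap 85.16191636870379 
R [[0.00043747309853131924, 0.2963693743346365, -0.9550732969640521], [-0.00029347461223427906, -0.9550733091772905, -0.2963695125511254], [-0.9999998612449605, 0.00040994345444780866, -0.0003308419926794058]]
[  0.409 -21.527 -30.741]
```

Call:
servo_tool(
  series=[
    [100,0,-0.008,-0.012,0],
    [100,0,0,0,0],
    [100,0,0,0,0],
  ],
)

```text
time_s: 1.8
tcp_pos: [460.8, -150.7, 290.2]
ee_rot: [-0.106, -0.699, -0.106, 0.699]
contact_force: [-0.0, -0.6, 0.4]
finger_gap: 1.001
```

```bash
python3 - <<'E'
from h import *
state(); print(delta([476,-130,290])); w=grab("wrist","2");s=grab("scene","2")
for d,n in((w,"w"),(s,"s")): print(n,proj(d,[[476.2,-130,245],[476.2,-130,215],[534.8,-54.9,235],[570.3,-143.4,235]]))
E
```

```text
1.8 tcp [ 460.835 -150.655  290.227] F [-0.023 -0.597  0.382] gap 85.08670591873071 
R [[-0.0004481893724559323, 0.2962148841347188, -0.9551212182458004], [-0.0004956911126444696, -0.9551212626420265, -0.2962146653010653], [-0.9999997767082789, 0.00034068483442908915, 0.0005749062848213853]]
[  0.21  -15.236 -20.602]
w [[297.273 194.647]
 [300.286 185.071]
 [206.998  66.506]
 [362.853  52.716]]
s [[284.122 200.387]
 [285.106 209.124]
 [325.387 191.266]
 [318.494 225.578]]
```

View pics/wrist2.png

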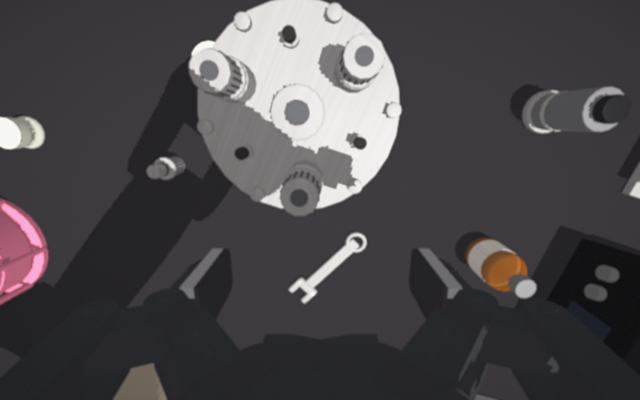

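The wrist view shows the knob tops at (300,198), (209,70) and (364,56). That is within 2-3 px of the projections, so the position is confirmed to about 2 mm. Next I move above the plug and go down, with the fingers partly closed.

Call:
servo_tool(
  series=[
    [80,0,-0.008,-0.01,0],
    [70,0,-0.0075,-0.009,0],
    [70,0,0,0,0],
    [70,0,0,0,0],
  ],
)

```text
time_s: 2.3
tcp_pos: [474.9, -129.4, 290.2]
ee_rot: [-0.106, -0.699, -0.106, 0.699]
contact_force: [-0.9, 0.8, -0.8]
finger_gap: 0.697
```

```bash
python3 - <<'E'
from h import *
state(); print(delta([475.3,-130.3,217])); w=grab("wrist","3");s=grab("scene","3")
crop(s["img"],240,130,120,110,6,"pics/s3c.png")
E
```

```text
2.3 tcp [ 474.858 -129.426  290.228] F [-0.854  0.758 -0.78 ] gap 59.23317441716922 
R [[-0.0002373081502143777, 0.2969818456820772, -0.9548830959966298], [-0.0001995643531693403, -0.9548831179338119, -0.296981802908985], [-0.9999999519294543, 0.00012008442510921813, 0.00028586853632440665]]
[73.228  0.957 -0.183]
```

View pics/wrist3.png

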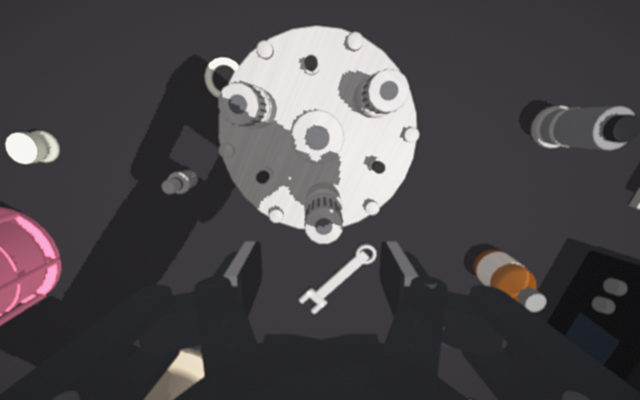

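View pics/s3c.png

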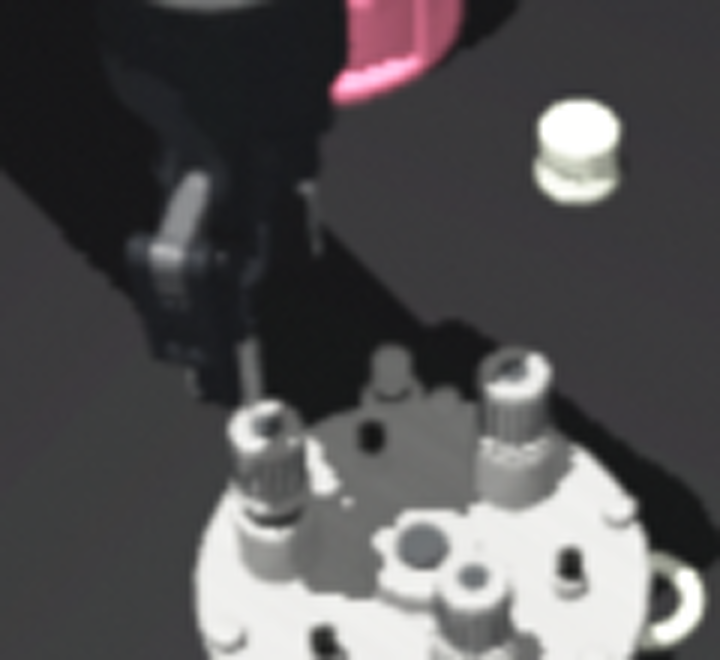

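The knob at (323,227) is centred between the pads at (247,262) and (398,262). I descend and close.

Call:
servo_tool(
  series=[
    [65,0.02,0,0,0],
    [60,0.025,0.0005,0,0],
    [60,0.02,0,0,0],
    [60,0.008,0,0,0],
    [60,0,0,0,0],
  ],
)

```text
time_s: 2.9
tcp_pos: [474.4, -130.2, 216.4]
ee_rot: [-0.106, -0.699, -0.106, 0.7]
contact_force: [-0.3, 0.4, 0.7]
finger_gap: 0.598
```

```bash
python3 - <<'E'
from h import *
state(); print(delta([475.3,-130.3,217])); w=grab("wrist","4");s=grab("scene","4")
crop(s["img"],250,160,90,80,8,"pics/s4c.png"); crop(w["img"],220,180,200,130,4,"pics/w4c.png")
E
```

```text
2.9 tcp [ 474.449 -130.161  216.438] F [-0.264  0.363  0.65 ] gap 50.79184296088047 
R [[-0.0018771569530114732, 0.29606594051399526, -0.9551656584851329], [0.0005194541665905217, -0.9551669237947511, -0.29606735357996006], [-0.9999981032227725, -0.0010519296724166016, 0.0016392055459023766]]
[-0.564  0.384 -0.77 ]
```

View pics/w4c.png

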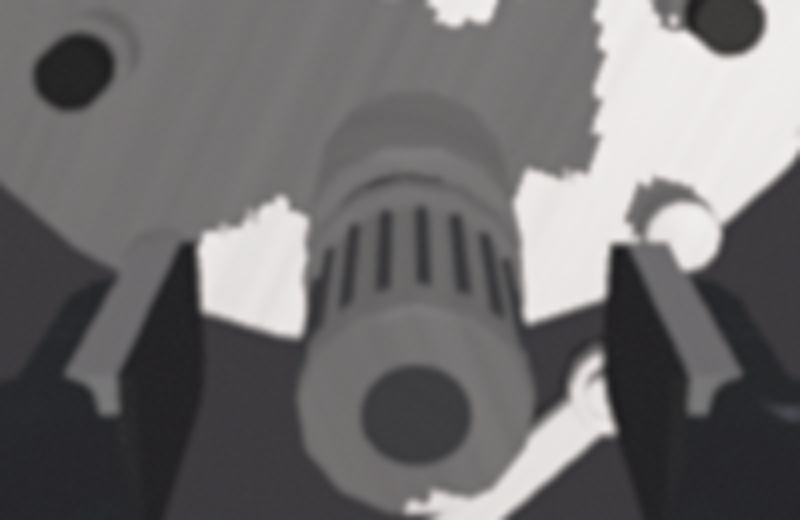

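View pics/s4c.png

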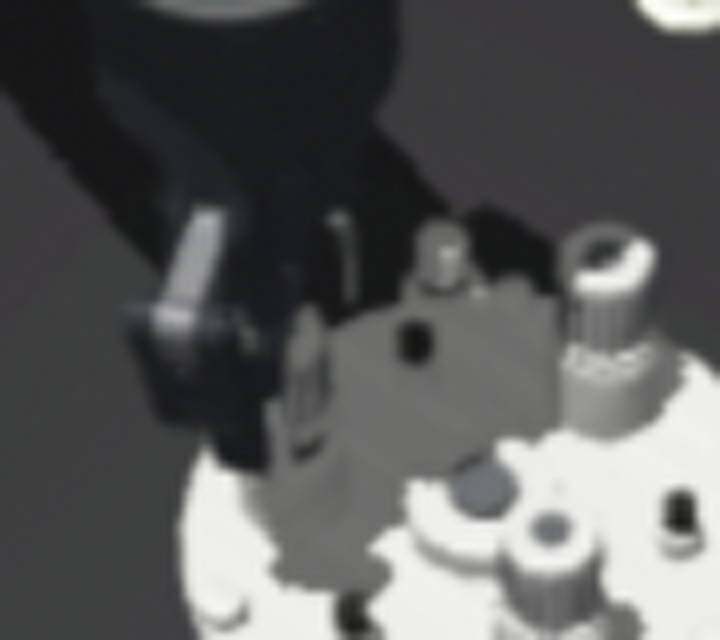

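Call:
servo_tool(
  series=[
    [45,0,0,0,0],
    [30,0,0,0,0],
    [20,0,0,0,0],
    [10,0,0,0,0],
    [10,0,0,0,0],
    [10,0,0,0,0],
  ],
  squeeze=30,
)

```text
time_s: 3.6
tcp_pos: [475.3, -130.4, 218.4]
ee_rot: [0.106, 0.7, 0.105, -0.698]
contact_force: [0.7, -0.5, 4.5]
finger_gap: 0.293
```

```bash
python3 - <<'E'
from h import *
state(); w=grab("wrist","5")
crop(w["img"],220,180,200,130,4,"pics/w5c.png")
E
```

```text
3.6 tcp [ 475.315 -130.385  218.429] F [ 0.711 -0.483  4.52 ] gap 24.88982308253651 
R [[0.0020622529890789755, 0.296211464653393, -0.9551201575301933], [-0.0009280714179526195, -0.9551212102859119, -0.29621379499513234], [-0.9999974428947569, 0.0014972875030493105, -0.0016947961768301566]]
```

View pics/w5c.png

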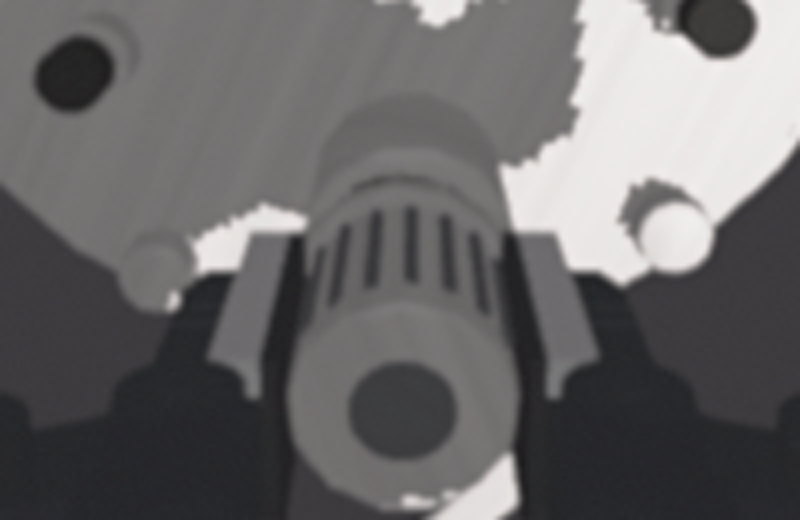

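Call:
servo_tool(
  series=[
    [10,-0.005,0,0,0],
    [10,-0.01,0,0,0],
    [10,-0.01,0,0,0],
    [10,-0.01,0,0,0],
    [10,-0.005,0,0,0],
    [10,0,0,0,0],
    [10,0,0,0,0],
  ],
)

```text
time_s: 4.35
tcp_pos: [474.8, -130.1, 257.1]
ee_rot: [-0.106, -0.699, -0.106, 0.699]
contact_force: [0.5, 0.2, -1.1]
finger_gap: 0.293
```

```bash
python3 - <<'E'
from h import *
state(); w=grab("wrist","6");s=grab("scene","6")
crop(s["img"],240,130,110,90,7,"pics/s6c.png"); crop(w["img"],220,160,200,150,4,"pics/w6c.png")
E
```

```text
4.35 tcp [ 474.849 -130.095  257.078] F [ 0.459  0.244 -1.055] gap 24.89826857834213 
R [[-0.00033730726102908573, 0.29633029312238657, -0.9550854640302157], [6.580984618900776e-05, -0.9550855097170231, -0.296330330539482], [-0.9999999409464363, -0.0001628083996393359, 0.0003026558263197303]]
```

View pics/w6c.png

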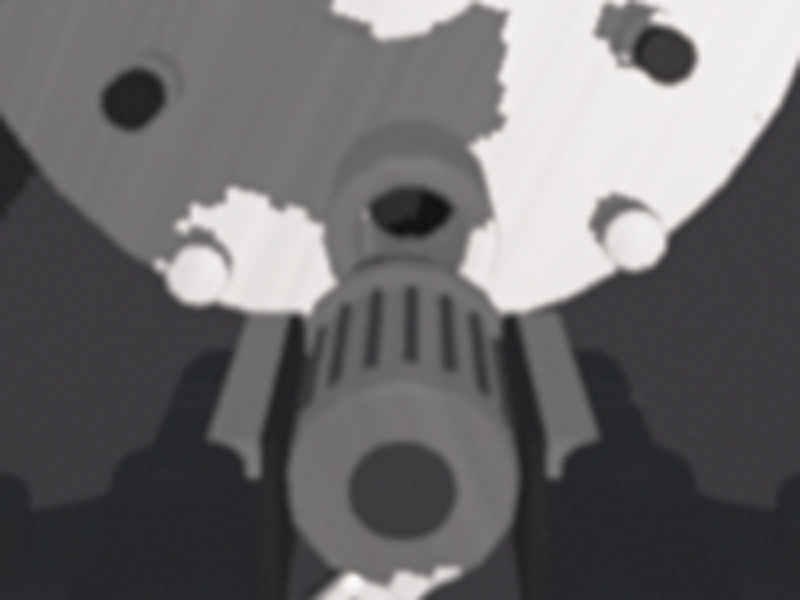

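View pics/s6c.png

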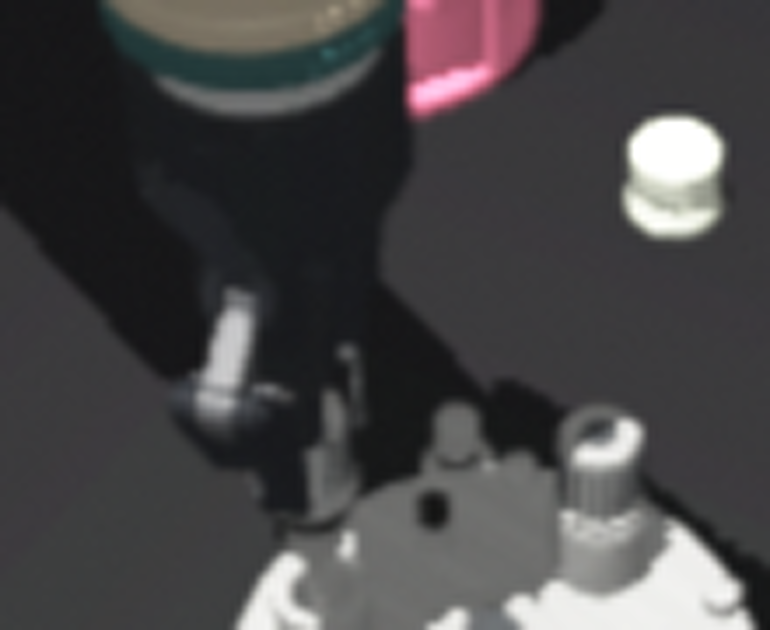

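The plug is out: the empty bore shows at (412,210) in the crop and the gap is steady. I raise it clear and go over to the inspection camera to measure its tilt from close up.

```bash
python3 - <<'E'
from h import *
state(); print(delta([575,218,287]))
E
```

```text
4.45 tcp [ 474.735 -130.08   256.732] F [-0.483  0.463 -1.997] gap 24.509932823580677 
R [[-0.0009410899939145366, 0.29632203930777545, -0.9550876207815202], [0.00025082950905583323, -0.9550879437259261, -0.2963223866567294], [-0.999999525716978, -0.0005184301920814482, 0.0008244973955069158]]
[ -30.275 -302.752 -198.881]
```

Call:
servo_tool(
  series=[
    [10,-0.02,0,0,0],
    [10,-0.01,-0.01,-0.005,0],
    [10,0,-0.02,-0.015,0],
    [10,0,-0.033,-0.022,0],
    [10,0,-0.033,-0.022,0],
    [10,0,-0.033,-0.022,0],
    [10,0,-0.033,-0.022,0],
    [10,0,-0.033,-0.022,0],
    [10,0,-0.033,-0.022,0],
    [10,0,-0.033,-0.022,0],
    [10,0,-0.025,-0.018,0],
    [10,0,-0.016,-0.007,0],
  ],
)

```text
time_s: 5.65
tcp_pos: [575.3, 220.2, 286.3]
ee_rot: [-0.107, -0.699, -0.107, 0.699]
contact_force: [0.4, -1.0, -1.9]
finger_gap: 0.29
```

Call:
servo_tool(
  series=[
    [10,0,0,0,0],
    [10,0,0,0,0],
  ],
)

```text
time_s: 5.85
tcp_pos: [575.2, 217.1, 287.2]
ee_rot: [-0.106, -0.699, -0.106, 0.699]
contact_force: [-0.3, -0.4, -1.5]
finger_gap: 0.295
```

```bash
python3 - <<'E'
from h import *
state(); w=grab("wrist","7");s=grab("scene","7");t=grab("top","7")
print(proj(w,[637.6,237.1,123.7]))
E
```

```text
5.85 tcp [575.234 217.06  287.163] F [-0.347 -0.442 -1.48 ] gap 25.066174715218622 
R [[-0.0002969726936038145, 0.2963965887969282, -0.9550649056251436], [-0.0006005928710594577, -0.9550648283536399, -0.29639637806497526], [-0.9999997755476863, 0.00048558354294914174, 0.0004616418528802565]]
[[319.874 122.509]]
```

View pics/wrist7.png

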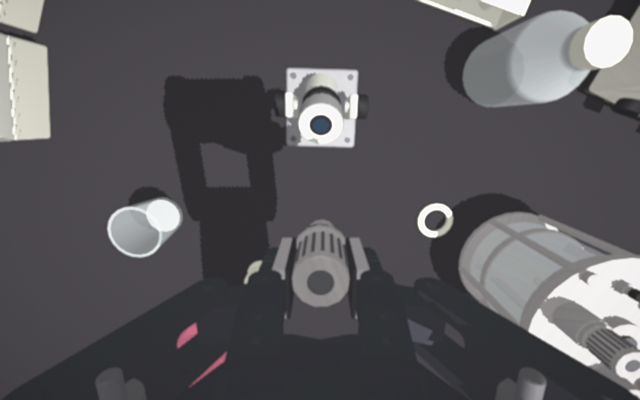

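View pics/scene7.png

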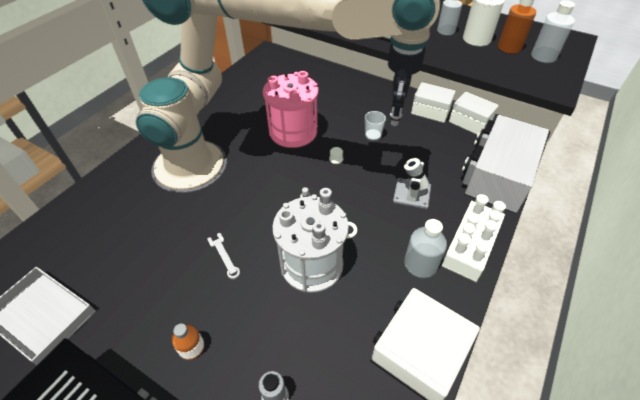

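```bash
python3 - <<'E'
from h import *
w=load("wrist7"); crop(w["img"],270,55,100,100,8,"pics/w7c.png")
E
```

```text
(no output)
```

View pics/w7c.png

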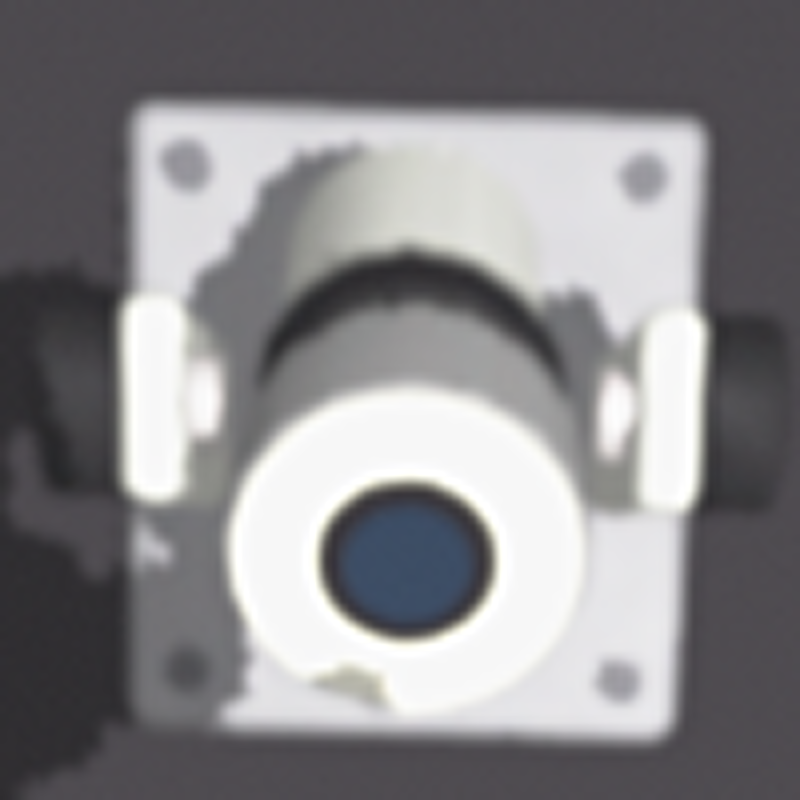

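```bash
cat > fitcam.py <<'E'
from h import *
w=load("wrist7");s=load("scene1");t=load("top1")
def S(x,y,a): return np.array([a[0]+(x+.5)/a[2]-.5,a[1]+(y+.5)/a[2]-.5])
cw=(270,55,8);c2=(380,145,8);c4=(210,135,9)
W=lambda *p:S(*p,cw)
th=np.linspace(0,2*np.pi,180)
def model(p):
    X,Y,yaw,ti,px=p[:5]
    M=Ro.from_euler('z',yaw).as_matrix(); o=np.array([X,Y,0])
    T=lambda P:(M@np.atleast_2d(P).T).T+o
    f_=np.array([-np.sin(ti),0,np.cos(ti)]); e1=np.array([0,1,0]); e2=np.cross(f_,e1)
    L=np.array([px,0,88])+42*f_
    ring=L+23*(np.cos(th)[:,None]*e1+np.sin(th)[:,None]*e2)
    cor=[[50,47,14],[50,-47,14],[-50,-47,14],[-50,47,14]] # TL TR BR BL in wrist
    kn=[[px,50,88],[px,-50,88]]
    return T(L),T(ring),T(cor),T(kn),M@f_
def res(p,px_on=True):
    L,ring,cor,kn,_=model(p); dw,ds,dt=p[5:7],p[7:9],p[9:11]
    r=[]
    r+=list((proj(w,L)[0]+dw-W(408,560))*2)
    q=proj(w,ring)+dw; e=np.array([q[:,0].min(),q[:,0].max(),q[:,1].min(),q[:,1].max()])
    a=W(228,385);b=W(585,715); r+=list((e-[a[0],b[0],a[1],b[1]])*2)
    r+=list(((proj(w,cor)+dw-[W(130,100),W(708,118),W(680,745),W(130,730)])).ravel())
    k=proj(w,kn)+dw-[W(38,390),W(790,412)]; r+=list(k.ravel()*.7)
    r+=list(proj(s,L)[0]+ds-S(257,150,c2)); r+=list(proj(t,L)[0]+dt-S(234,213,c4))
    r+=list((proj(t,cor)+dt-[S(112,165-30,c4) if 0 else S(375,88,c4)*0+proj(t,cor)[0]+dt, S(375,88,c4),S(443,348,c4),S(188,412,c4)]).ravel()*.7)
    r+=list((proj(s,cor)+ds-[S(408,315,c2)*0+proj(s,cor)[0]+ds,S(408,315,c2)*0+proj(s,cor)[1]+ds,S(108,450,c2)*0+proj(s,cor)[2]+ds,S(150,268,c2)]).ravel()*.7)
    r+=list(np.array(p[5:11])/2.) ; r.append(p[4]/(3 if px_on else .01))
    return np.array(r)
for on in(True,False):
    o=least_squares(res,[655,240,.3,.5,0]+[0]*6,args=(on,),loss='soft_l1')
    L,_,_,_,z=model(o.x); print(o.x,"cost",o.cost,"\nlens",L,"z",z); print(res(o.x,on)[:18])
    C=np.linalg.inv(o.jac.T@o.jac); print("sd",np.sqrt(np.diag(C))[:5]*.4)
E
python3 fitcam.py
```

```text
[654.712 241.485   0.275   0.522   1.604   0.328   0.26    0.689   0.491
  -0.123  -0.393] cost 4.217629002551348 
lens [[636.09  236.231 124.4  ]] z [-0.48  -0.135  0.867]
[ 0.051 -0.03  -1.382  2.295 -0.058  0.404 -0.327 -0.087  0.403 -0.274
 -0.421 -0.021  0.052  0.051  0.636 -0.151 -1.011 -0.317]
sd [0.886 0.687 0.003 0.009 0.397]
[656.106 241.865   0.275   0.503   0.      0.297   0.952   0.434   0.512
  -0.052  -0.081] cost 5.424910745846711 
lens [[636.636 236.363 124.805]] z [-0.464 -0.131  0.876]
[ 0.06   0.191 -1.456  2.386 -0.436  1.241 -0.372 -0.597  0.431 -0.815
 -0.368 -0.407  0.04  -0.308  0.624  0.457 -1.031  0.26 ]
sd [0.898 0.689 0.004 0.008 0.004]
```

The lens is at (320,125) and the plate edges are parallel to the image columns, so the yaw already matches. The fits give a tilt of about 0.47-0.52. I take one more oblique view to settle it.

Call:
servo_tool(
  series=[
    [10,0.01,-0.02,-0.015,0],
    [10,0.015,-0.02,-0.02,0],
    [10,0.01,-0.02,-0.02,0],
    [10,0.005,-0.02,-0.015,0],
    [10,0,0,0,0],
    [10,0,0,0,0],
  ],
)

```text
time_s: 6.6
tcp_pos: [618.8, 313.7, 247.0]
ee_rot: [-0.106, -0.699, -0.106, 0.699]
contact_force: [-0.6, -0.8, -1.0]
finger_gap: 0.295
```

```bash
python3 - <<'E'
from h import *
state(); w=grab("wrist","8")
print(proj(w,[637.6,237.1,123.7])); crop(w["img"],300,120,200,150,4,"pics/w8c.png")
E
```

```text
6.6 tcp [618.781 313.685 246.982] F [-0.613 -0.788 -1.017] gap 25.051799834960235 
R [[-0.0004884549963669518, 0.29570769484149645, -0.9552783471969022], [-0.00069269710492742, -0.9552783320237883, -0.2957073359532526], [-0.9999996407911542, 0.0005172788197944089, 0.0006714463383196232]]
[[405.706 201.318]]
```

View pics/w8c.png

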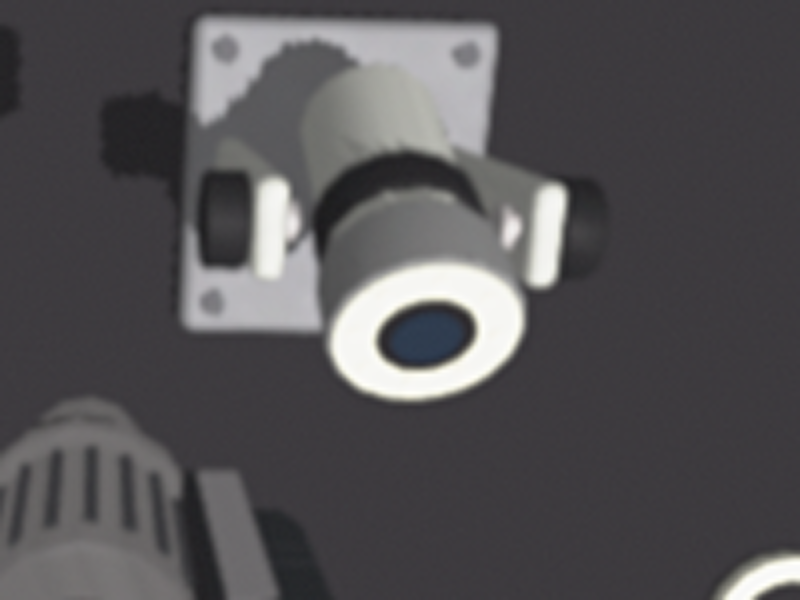

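```bash
cat > fit2.py <<'E'
from h import *
from scipy.spatial import cKDTree
A=[(load("wrist7"),(270,55,100,100),(321,125)),(load("wrist8"),(300,120,200,150),(406,203))]
def cont(d,c):
    g=cv2.cvtColor(d["img"],cv2.COLOR_BGR2GRAY); sub=cv2.resize(g,None,fx=8,fy=8,interpolation=cv2.INTER_CUBIC)
    m=(sub>200).astype(np.uint8)
    cs,_=cv2.findContours(m,cv2.RETR_EXTERNAL,cv2.CHAIN_APPROX_NONE)
    best=[q for q in cs if cv2.pointPolygonTest(q,(c[0]*8.,c[1]*8.),False)>=0]
    q=max(best,key=cv2.contourArea); q=cv2.convexHull(q)[:,0].astype(float)
    e=cv2.fitEllipse(q.astype(np.float32)); print("ell/8",np.array(e[0])/8,np.array(e[1])/8,e[2])
    return (q+.5)/8-.5
def S(x,y,a): return np.array([a[0]+(x+.5)/a[2]-.5,a[1]+(y+.5)/a[2]-.5])
K=[cont(d,c) for d,_,c in A]
c7=(270,55,8);c8=(300,120,4)
CO=[[(0,S(130,100,c7)),(1,S(708,118,c7)),(2,S(680,745,c7)),(3,S(130,730,c7))],[(0,S(195,17,c8)),(1,S(497,24,c8)),(3,S(182,330,c8))]]
LC=[S(408,560,c7),S(427,336,c8)]
th=np.linspace(0,2*np.pi,720,endpoint=False)
def geo(p):
    X,Y,yaw,ti,px,D=p[:6]
    M=Ro.from_euler('z',yaw).as_matrix(); o=np.array([X,Y,0]); T=lambda P:(M@np.atleast_2d(P).T).T+o
    f_=np.array([-np.sin(ti),0,np.cos(ti)]); e1=np.array([0,1,0]); e2=np.cross(f_,e1)
    L=np.array([px,0,88])+42*f_
    return T(L),T(L+D/2*(np.cos(th)[:,None]*e1+np.sin(th)[:,None]*e2)),T([[50,47,14],[50,-47,14],[-50,-47,14],[-50,47,14]]),M@f_
def res(p,wp,ws,wc):
    L,R,C,_=geo(p); r=[]
    for i,(d,_,_) in enumerate(A):
        du=p[6+2*i:8+2*i]
        q=proj(d,R)+du
        dist,j=cKDTree(q).query(K[i])
        cen=q.mean(0); sg=np.sign(np.linalg.norm(K[i]-cen,axis=1)-np.linalg.norm(q[j]-cen,axis=1))
        r+=list(dist*sg*6/np.sqrt(len(dist)))
        r+=list((proj(d,L)[0]+du-LC[i])*ws)
        for k,c in CO[i]: r+=list((proj(d,C[k])[0]+du-c)*wc)
        r+=list(du/2)
    r.append(p[4]*wp); r.append((p[5]-46)*.3)
    return np.array(r)
for wp,ws,wc in((.3,.5,1),(20,.5,1),(.1,0,.3),(.05,0,.05)):
    o=least_squares(res,[655,240,.28,.5,0,46]+[0]*4,args=(wp,ws,wc),x_scale=[1,1,.01,.01,1,1,1,1,1,1])
    L,_,_,z=geo(o.x); print(wp,ws,wc,o.x,o.cost,L[0],z)
E
python3 fit2.py
```

```text
ell/8 [322.941 100.651] [ 75.387 118.076] 174.6780548095703
ell/8 [406.72  202.649] [32.449 48.307] 76.18009185791016
0.3 0.5 1 [656.98  238.753   0.328   1.119  21.587 133.614  -2.621  -6.296  -0.856
   9.941] 3859.211113513614 [641.653 233.531 106.351] [-0.851 -0.29   0.437]
20 0.5 1 [700.355 238.724   0.439   0.889   0.16   90.83  -18.39   20.15   -1.667
  28.906] 4637.522051133045 [670.996 224.923 114.479] [-0.702 -0.33   0.63 ]
0.1 0 0.3 [666.841 241.225   0.798   0.875  18.07  100.148  -9.45    6.271  15.2
   5.629] 2882.4801729943856 [656.951 231.074 114.915] [-0.536 -0.55   0.641]
0.05 0 0.05 [665.096 248.389   1.864   0.947  23.929 119.811   0.771   9.659   1.615
  -3.744] 1454.8823562315486 [668.031 238.651 112.519] [ 0.234 -0.777  0.584]
```

```bash
sed -i 's/def cont(d,c):/def cont(d,c,T):/; s/sub>200/sub>T/; s/K=\[cont(d,c) for d,_,c in A\]/K=[cont(A[0][0],A[0][2],238),cont(A[1][0],A[1][2],190)]/' fit2.py; python3 fit2.py
```

```text
ell/8 [320.949 124.146] [39.974 43.669] 92.09912872314453
ell/8 [406.717 202.602] [32.766 48.599] 76.04412078857422
0.3 0.5 1 [654.01  241.749   0.277   0.493   0.818  43.235   0.668   0.05    0.123
  -0.632] 2.5140231037124416 [635.693 236.532 125.006] [-0.455 -0.13   0.881]
20 0.5 1 [654.597 242.042   0.278   0.479   0.003  43.017   0.761   0.404   0.134
  -0.343] 2.976667772802406 [635.968 236.726 125.264] [-0.444 -0.127  0.887]
0.1 0 0.3 [654.435 241.567   0.277   0.494   0.779  43.233   0.368   0.356  -0.217
  -0.381] 1.0281382931614629 [636.029 236.344 124.98 ] [-0.456 -0.129  0.88 ]
0.05 0 0.05 [654.637 241.224   0.263   0.494   0.721  43.193   0.232   0.405  -0.373
  -0.329] 1.0096731745519747 [636.119 236.233 124.986] [-0.457 -0.123  0.881]
```

The fits agree on a tilt of about 0.49 rad, the lens at about (636.4,236.6,124.9), and a yaw about 1.4° off the tool's. Now I go back to the vessel and place the stem on the hub side of the emptied collar.

```bash
python3 - <<'E'
from h import *
state(); print(delta([503.5,-121.5,292]))
E
```

```text
6.65 tcp [618.861 313.338 247.806] F [-0.169  0.43  -0.057] gap 24.908700510566337 
R [[0.0005651122086783363, 0.29521443620905047, -0.9554308542756846], [-0.00017053297572006132, -0.9554309644924177, -0.29521457113020855], [-0.9999998257833329, 0.00032976182499980244, -0.0004895819063017674]]
[-44.185 381.416 238.569]
```

Call:
servo_tool(
  series=[
    [10,-0.02,0.01,0.01,0],
    [10,-0.014,0.025,0.02,0],
    [10,-0.01,0.038,0.024,0],
    [10,0,0.038,0.024,0],
    [10,0,0.038,0.024,0],
    [10,0,0.038,0.024,0],
    [10,0,0.038,0.024,0],
    [10,0,0.038,0.024,0],
    [10,0,0.038,0.024,0],
    [10,0,0.038,0.02,0],
    [10,0,0.028,0.015,0],
    [10,0,0.014,0.006,0],
  ],
)

```text
time_s: 7.85
tcp_pos: [501.8, -123.4, 292.5]
ee_rot: [0.105, 0.7, 0.104, -0.699]
contact_force: [0.3, -0.3, -1.0]
finger_gap: 0.292
```

Call:
servo_tool(
  series=[
    [10,0,0,0,0],
    [10,0,0,0,0],
  ],
)

```text
time_s: 8.05
tcp_pos: [503.1, -120.1, 291.8]
ee_rot: [0.106, 0.699, 0.106, -0.699]
contact_force: [-1.0, 0.3, -1.6]
finger_gap: 0.292
```

```bash
python3 - <<'E'
from h import *
state(); print(delta([503.5,-121.5,228.5])); grab("wrist","9")
E
```

```text
8.05 tcp [ 503.128 -120.051  291.758] F [-0.978  0.279 -1.606] gap 24.850366364461486 
R [[0.0009233951470417751, 0.29573895896456204, -0.9552683473725901], [9.382971267413165e-05, -0.9552687760500389, -0.2957390009786424], [-0.9999995692686009, 0.00018345140373399182, -0.0009098396534712866]]
[63.258  1.482  0.131]
```

View pics/wrist9.png

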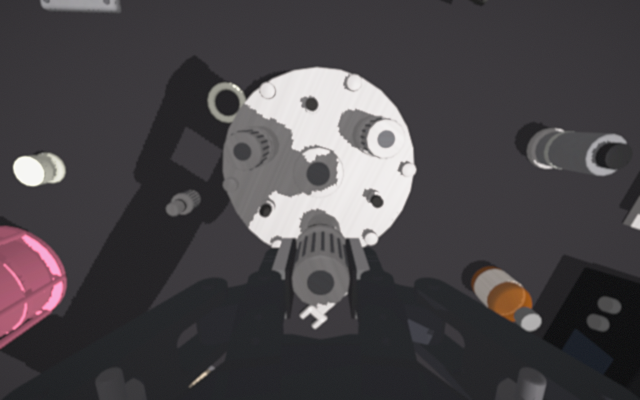

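Call:
servo_tool(
  series=[
    [10,0.02,0.0015,0,0],
    [10,0.025,0,0,0],
    [10,0.012,0,0,0],
    [10,0.006,0,0,0],
    [10,0,0,0,0],
  ],
  squeeze=20,
)

```text
time_s: 8.6
tcp_pos: [503.7, -121.2, 228.1]
ee_rot: [-0.106, -0.699, -0.106, 0.699]
contact_force: [0.8, 0.2, -0.6]
finger_gap: 0.295
```

```bash
python3 - <<'E'
from h import *
state(); w=grab("wrist","10"); s=grab("scene","10"); crop(w["img"],220,150,200,150,4,"pics/w10c.png"); crop(s["img"],260,150,90,80,8,"pics/s10c.png")
E
```

```text
8.6 tcp [ 503.711 -121.17   228.057] F [ 0.822  0.18  -0.631] gap 25.032784194125693 
R [[-0.0007047154056349786, 0.29714514070041786, -0.9548320631055107], [0.0001687784026361827, -0.9548322512593291, -0.2971453238213457], [-0.9999997374449896, -0.00037055791780604697, 0.0006227333150610331]]
```

View pics/w10c.png

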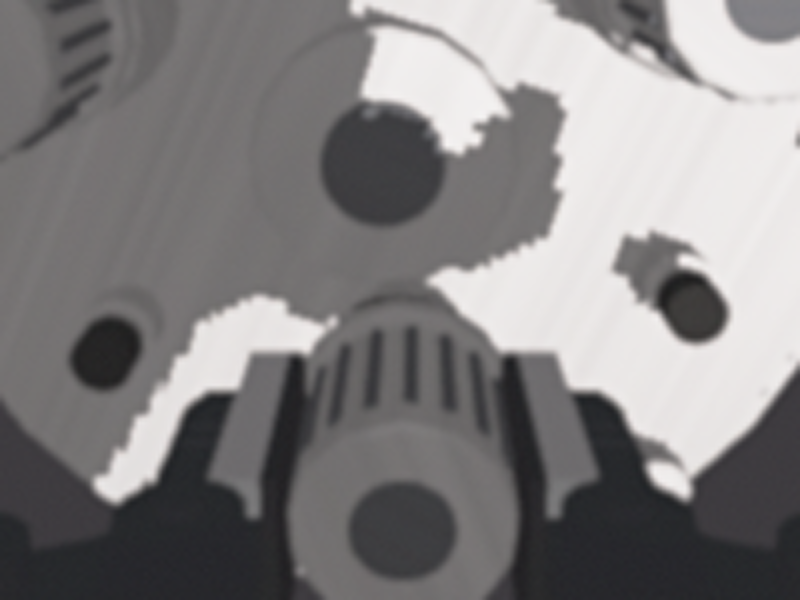

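View pics/s10c.png

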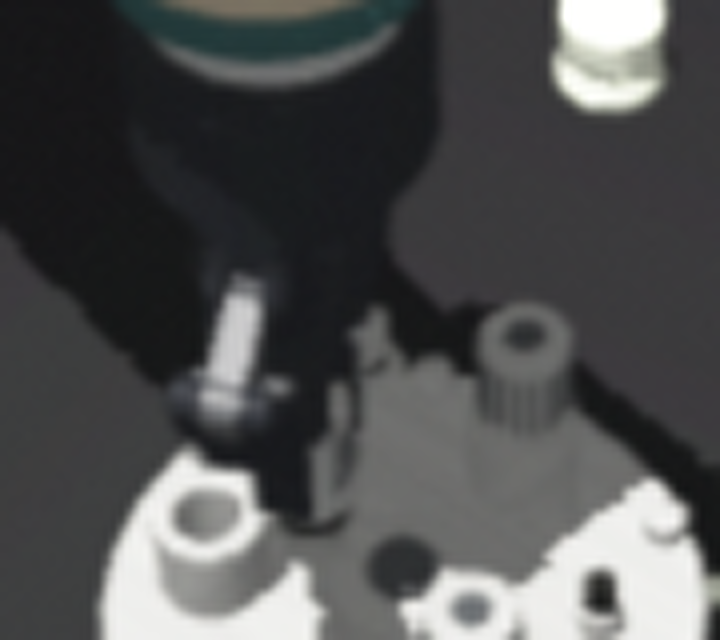

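The stem is beside the empty collar, on its hub side. I start to push, tool +z.

Call:
servo_tool(
  series=[
    [10,0,0,0.004,0],
    [10,0,0,0.002,0],
    [10,0,0,0.002,0],
    [10,0.001,0,0.002,0],
    [10,0.001,0,0.002,0],
  ],
)

```text
time_s: 9.2
tcp_pos: [493.9, -125.2, 228.7]
ee_rot: [0.107, 0.702, 0.106, -0.697]
contact_force: [6.7, 1.5, 5.1]
finger_gap: 0.294
```

```bash
python3 - <<'E'
from h import *
state(); w=grab("wrist","11"); crop(w["img"],220,150,200,150,4,"pics/w11c.png")
E
```

```text
9.2 tcp [ 493.933 -125.248  228.719] F [6.75  1.501 5.071] gap 25.008192580165264 
R [[0.007464157382259388, 0.2968328977264591, -0.9549002655680261], [-0.0007287975753224596, -0.9549249987307652, -0.29684628286900083], [-0.9999718772088881, 0.0029116363718936777, -0.006911379382641332]]
```

View pics/w11c.png

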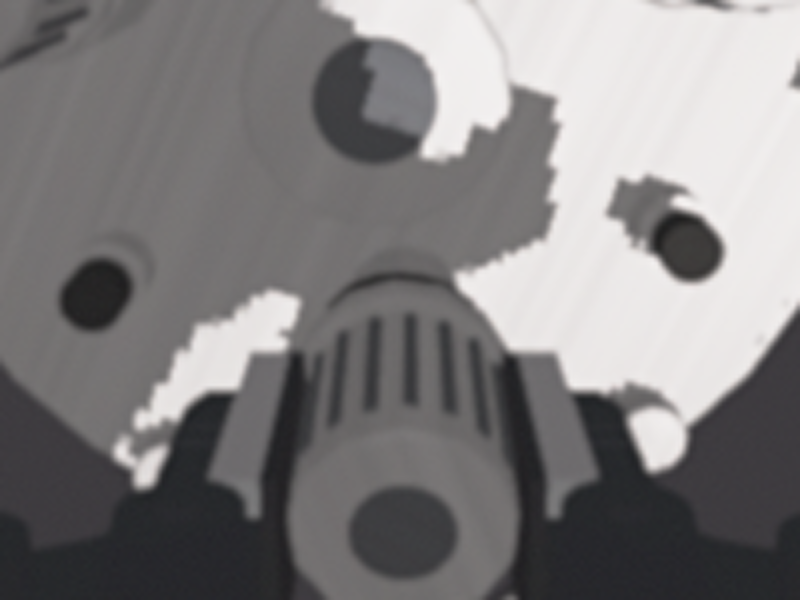

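The plug is pivoting in the pads under only about 7 N, and the stem and O-ring now show at (400,265). I push on.

Call:
servo_tool(
  series=[
    [10,0.001,0,0.002,0],
    [10,0.001,0,0.002,0],
    [10,0.001,0,0.002,0],
    [10,0.001,0,0.002,0],
    [10,0.001,0,0.0015,0],
    [10,0.001,0,0.0015,0],
    [10,0,0,0,0],
  ],
)

```text
time_s: 9.95
tcp_pos: [483.6, -128.6, 223.2]
ee_rot: [0.107, 0.702, 0.105, -0.696]
contact_force: [6.2, 1.1, 5.9]
finger_gap: 0.291
```

```bash
python3 - <<'E'
from h import *
state(); w=grab("wrist","12"); crop(w["img"],220,150,200,150,4,"pics/w12c.png")
E
```

```text
9.95 tcp [ 483.574 -128.559  223.245] F [6.201 1.136 5.893] gap 24.700385493561384 
R [[0.008326627369067554, 0.29675092060174957, -0.9549186134947162], [-0.0010967140211366189, -0.9549484343347839, -0.2967697507831636], [-0.9999647316255774, 0.0035183637616464647, -0.00762604887397109]]
```

View pics/w12c.png

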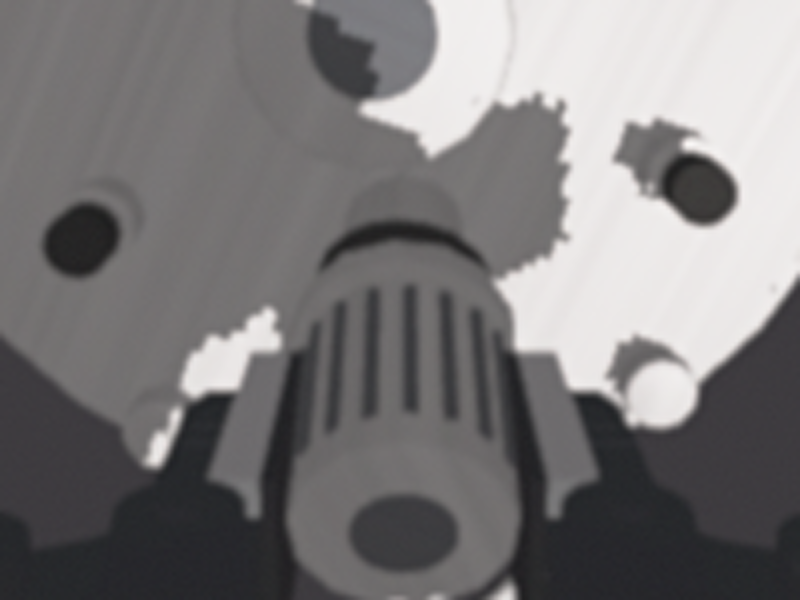

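```bash
cat > plug.py <<'E'
from h import *
# plug in tool frame: origin o=(ox,oy,oz) tool coords, axis (stem->knob) = (-cos t, 0, sin t)
def pts(d,ox,oz,t,oy=0):
    s=d['q']; R=toolR(s); T=s['tcp_pos']
    ax=np.array([-np.cos(t),0,np.sin(t)]); e=np.array([-np.sin(t),0,-np.cos(t)]) # e: radial toward wrist cam (-z)
    o=np.array([ox,oy,oz])
    P=np.array([o+35*ax, o+35*ax+13*e, o+15*e, o-10*ax+12*e, o-28*ax+9*e, o-28*ax])
    return proj(d,P@R.T+T)
names=["knobtop","knobedge","flangelow","oring","tipedge","tipc"]
E
python3 - <<'E'
from plug import *
for k in("wrist10","wrist12"):
    d=load(k)
    for t in (0,.3,.4,.5): 
        q=pts(d,36.4-28,0,t) if t==0 else pts(d,36.4-28-0+27-27*np.cos(t),-27*np.sin(t),t)
        print(k,t,((q-[220,150])*4).round().tolist())
E
```

```text
wrist10 0 [[406.0, 525.0], [406.0, 414.0], [405.0, 287.0], [405.0, 284.0], [405.0, 265.0], [405.0, 319.0]]
wrist10 0.3 [[406.0, 531.0], [406.0, 444.0], [405.0, 242.0], [405.0, 219.0], [405.0, 171.0], [405.0, 221.0]]
wrist10 0.4 [[406.0, 527.0], [406.0, 451.0], [405.0, 228.0], [405.0, 198.0], [405.0, 141.0], [405.0, 189.0]]
wrist10 0.5 [[406.0, 520.0], [406.0, 455.0], [405.0, 215.0], [405.0, 179.0], [405.0, 112.0], [405.0, 157.0]]
wrist12 0 [[403.0, 521.0], [403.0, 411.0], [403.0, 286.0], [403.0, 283.0], [403.0, 265.0], [403.0, 318.0]]
wrist12 0.3 [[403.0, 528.0], [403.0, 441.0], [403.0, 241.0], [403.0, 218.0], [403.0, 171.0], [403.0, 220.0]]
wrist12 0.4 [[403.0, 524.0], [403.0, 448.0], [403.0, 227.0], [403.0, 198.0], [403.0, 140.0], [403.0, 188.0]]
wrist12 0.5 [[403.0, 517.0], [403.0, 452.0], [403.0, 214.0], [403.0, 178.0], [403.0, 112.0], [403.0, 157.0]]
```

The fit gives a tilt of about 0.30. I push further toward 0.49.

Call:
servo_tool(
  series=[
    [10,0.001,0,0.002,0],
    [10,0.001,0,0.002,0],
    [10,0.001,0,0.002,0],
    [10,0.001,0,0.002,0],
    [10,0.0,0,0.001,0],
    [10,0,0,0,0],
  ],
)

```text
time_s: 10.6
tcp_pos: [474.9, -131.4, 219.3]
ee_rot: [0.107, 0.702, 0.105, -0.696]
contact_force: [5.1, 1.3, 5.2]
finger_gap: 0.291
```

```bash
python3 - <<'E'
from plug import *
state(); w=grab("wrist","13"); crop(w["img"],220,150,200,150,4,"pics/w13c.png")
for t in (.4,.45,.5,.55): 
    q=pts(w,8.4+27-27*np.cos(t),-27*np.sin(t),t); print(t,((q-[220,150])*4).round().tolist())
E
```

```text
10.6 tcp [ 474.865 -131.391  219.294] F [5.119 1.306 5.164] gap 24.76573265052808 
R [[0.00792396816754116, 0.2965824876858663, -0.9549743654813687], [-0.0014525705303318204, -0.9549999264756796, -0.29660247886742463], [-0.9999675498571612, 0.003737436221479845, -0.0071365820359723855]]
0.4 [[403.0, 524.0], [403.0, 448.0], [403.0, 227.0], [403.0, 198.0], [403.0, 140.0], [403.0, 188.0]]
0.45 [[403.0, 521.0], [403.0, 450.0], [403.0, 220.0], [403.0, 188.0], [403.0, 126.0], [403.0, 173.0]]
0.5 [[403.0, 517.0], [403.0, 452.0], [403.0, 214.0], [403.0, 178.0], [403.0, 112.0], [403.0, 157.0]]
0.55 [[403.0, 513.0], [403.0, 454.0], [403.0, 208.0], [403.0, 169.0], [403.0, 98.0], [403.0, 142.0]]
```

View pics/w13c.png

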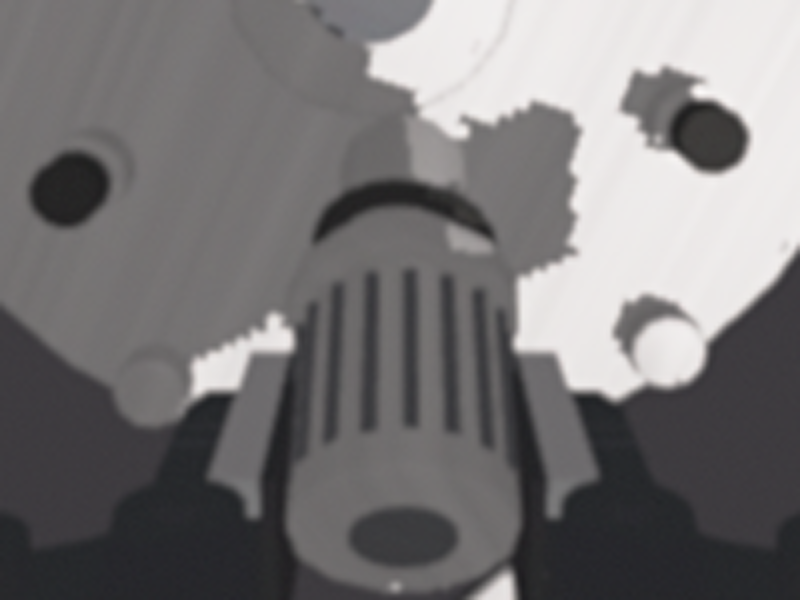

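```bash
cat >> plug.py <<'E'
def fitplug(d,meas,bias=6,x0=12,y0=150,sc=4,w=None):
    # meas: dict idx->row in crop
    idx=list(meas); m=np.array([meas[i] for i in idx],float)-bias
    g=lambda p: (pts(d,p[0],p[1],p[2])[idx,1]-y0)*sc-m
    o=least_squares(lambda p: np.r_[g(p),(p[0]-8.4)*.8],[10,-10,.4]); return o.x,g(o.x)
E
python3 - <<'E'
from plug import *
for b in (4,6,8):
  print(fitplug(load("wrist12"),{0:532,1:442,3:222,4:175},b))
  print(fitplug(load("wrist13"),{0:537,1:447,3:179,4:113},b))
E
```

```text
(array([ 7.814, -8.598,  0.285]), array([-0.422,  0.415, -0.381,  0.384]))
(array([ -0.06 , -16.53 ,   0.417]), array([-4.635,  3.839, -2.127,  2.856]))
(array([ 7.827, -8.875,  0.286]), array([-0.416,  0.411, -0.384,  0.385]))
(array([ -0.044, -16.786,   0.418]), array([-4.629,  3.834, -2.126,  2.854]))
(array([ 7.84 , -9.152,  0.287]), array([-0.409,  0.406, -0.387,  0.385]))
(array([ -0.029, -17.041,   0.42 ]), array([-4.624,  3.83 , -2.126,  2.851]))
```

Call:
servo_tool(
  series=[
    [10,0,0,0,0],
    [10,-0.005,0,-0.001,0],
    [10,-0.02,0,0,0],
    [10,-0.03,0,0,0],
    [10,-0.015,0,0,0],
    [10,0,0,0,0],
    [10,0,0,0,0],
  ],
  squeeze=60,
)

```text
time_s: 11.35
tcp_pos: [473.9, -131.0, 285.4]
ee_rot: [-0.106, -0.699, -0.106, 0.699]
contact_force: [-0.3, -0.7, -1.8]
finger_gap: 0.287
```

```bash
python3 - <<'E'
from plug import *
state(); w=grab("wrist","14"); crop(w["img"],220,150,200,150,4,"pics/w14c.png");s=grab("scene","14"); crop(s["img"],250,100,100,100,6,"pics/s14c.png")
E
```

```text
11.35 tcp [ 473.879 -130.952  285.353] F [-0.262 -0.735 -1.814] gap 24.4370125365888 
R [[-0.0009871461370309694, 0.2961386311019831, -0.9551444585566875], [0.0001527474571164089, -0.9551448681352077, -0.29613891595531816], [-0.9999995011052347, -0.00043822827413317333, 0.0008976331440298194]]
```

View pics/w14c.png

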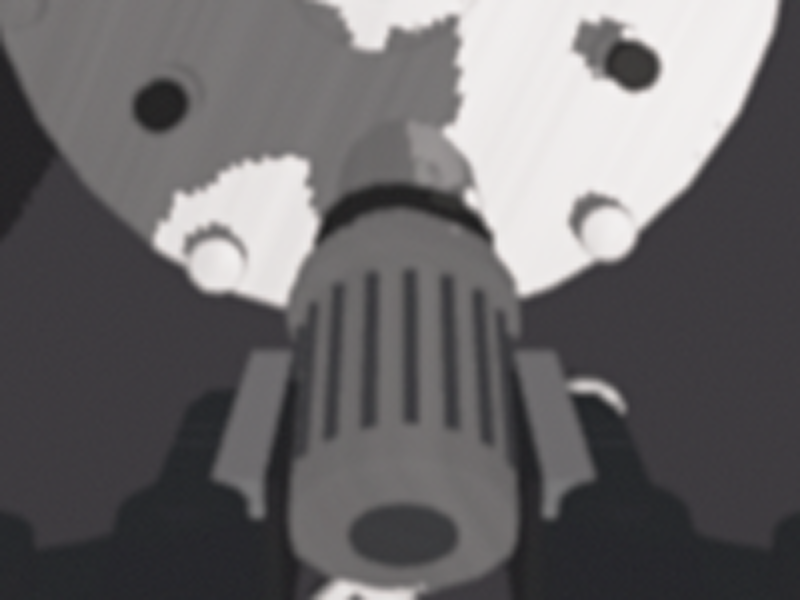

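View pics/s14c.png

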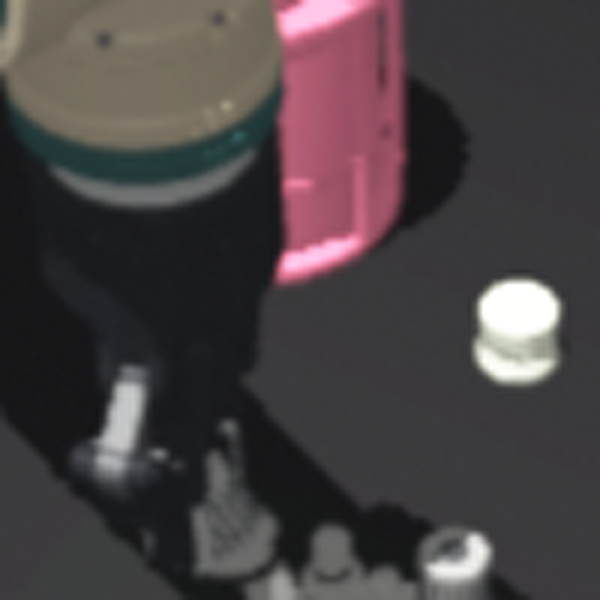

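```bash
cat > ft.py <<'E'
from plug import *
import sys
# dense fit: project recess circle r=~ (measured) , tip, oring
def model(d,p):
    ox,oz,t,rr=p; s=d['q'];R=toolR(s);T=s['tcp_pos']
    ax=np.array([-np.cos(t),0,np.sin(t)]); e=np.array([-np.sin(t),0,-np.cos(t)]); y=np.array([0,1,0]); o=np.array([ox,0,oz])
    th=np.linspace(0,2*np.pi,90)
    C=lambda h,r:proj(d,(o+h*ax+r*(np.cos(th)[:,None]*e+np.sin(th)[:,None]*y))@R.T+T)
    k=C(35,rr);tp=C(-28,9);orr=C(-10,12);kt=C(35,13)
    return np.r_[k[:,1].min(),k[:,1].max(),np.ptp(k[:,0]),tp[:,1].min(),orr[:,1].min(),kt[:,1].max()]
def fit(d,m,b=6,x0=220,y0=150,sc=4,prior=None):
    m=np.array(m,float); off=np.array([y0,y0,0,y0,y0,y0]); bb=np.array([b,b,0,b,b,b])
    def g(p):
        r=(model(d,p)-off)*sc-(m-bb); r=r[~np.isnan(r)]
        return np.r_[r,(p[3]-5.9)*4] if prior is None else np.r_[r,(p[3]-5.9)*4,p[2]*1e4 if prior=="t0" else 0]
    o=least_squares(g,[9,-5,.3,5.9],x_scale=[1,1,.05,1]); return o.x,g(o.x)
E
python3 - <<'E'
from ft import *
n=np.nan
print(fit(load("wrist10"),[481,578,109,n,n,n],6,prior="t0"))
print(fit(load("wrist10"),[481,578,109,n,n,n],0,prior="t0"))
for b in(0,6): print(fit(load("wrist12"),[493,572,109,175,220,600],b)); print(fit(load("wrist14"),[504,569,109,121,183,591],b))
E
```

```text
(array([8.993, 0.246, 0.   , 5.9  ]), array([-0.173,  0.177, -0.156, -0.   ,  0.001]))
(array([8.771, 0.844, 0.   , 5.9  ]), array([-0.122,  0.125, -0.11 , -0.   ,  0.001]))
(array([13.65 , -6.045,  0.334,  6.369]), array([ 0.448, -4.456,  1.146, -2.479,  3.299,  3.19 ,  1.878]))
(array([  6.585, -13.159,   0.487,   6.149]), array([ 0.423, -4.729,  1.105, -2.369,  3.16 ,  3.525,  0.997]))
(array([13.677, -6.912,  0.338,  6.365]), array([ 0.462, -4.473,  1.16 , -2.468,  3.289,  3.192,  1.859]))
(array([  6.631, -13.967,   0.491,   6.146]), array([ 0.423, -4.736,  1.109, -2.371,  3.163,  3.53 ,  0.985]))
```

The fit gives a tilt of about 0.49, which matches the lens. I work out the approach pose, staying about 30 mm high first.

```bash
cat > tgt.py <<'E'
from ft import *
L=np.array([636.4,236.6,124.9]); t=.49; yaw=.28
z=np.array([-np.cos(yaw)*np.sin(t),-np.sin(yaw)*np.sin(t),np.cos(t)])
tip=L+90*z
Rf=np.c_[[0,0,-1],[np.sin(yaw),-np.cos(yaw),0],[-np.cos(yaw),-np.sin(yaw),0]]
E
python3 - <<'E'
from tgt import *
state()
tt=np.array([33,0,-26.5]); T=tip-Rf@tt; print(tip,z,T, delta(T+[0,0,30]))
E
```

```text
11.45 tcp [ 473.636 -130.808  284.551] F [-0.129 -0.898 -1.924] gap 24.328276627746245 
R [[-0.0026936833627692024, 0.29620683086664856, -0.9551200225196192], [0.0008297229336214629, -0.9551224968751099, -0.29620993825817044], [-0.9999960278070081, -0.0015903807696185102, 0.0023270279785736515]]
[595.693 224.895 204.31 ] [-0.452 -0.13   0.882] [570.225 217.571 237.31 ] [  17.27  -304.107 -195.488]
```

Call:
servo_tool(
  series=[
    [10,0,-0.015,-0.008,0],
    [10,0,-0.025,-0.015,0],
    [10,0,-0.03,-0.02,0],
    [10,0,-0.033,-0.022,0],
    [10,0,-0.033,-0.022,0],
    [10,0,-0.033,-0.022,0],
    [10,0,-0.033,-0.022,0],
    [10,0,-0.033,-0.022,1.2],
    [10,0.004,-0.03,-0.02,0],
    [10,0.007,-0.024,-0.015,0],
    [10,0.006,-0.015,-0.007,0],
    [10,0,0,0,0],
  ],
)

```text
time_s: 12.65
tcp_pos: [571.2, 218.2, 266.3]
ee_rot: [-0.1, -0.698, -0.099, 0.702]
contact_force: [-0.6, -0.9, -2.8]
finger_gap: 0.286
```

Call:
servo_tool(
  series=[
    [10,0,0,0,0],
  ],
)

```text
time_s: 12.75
tcp_pos: [571.7, 216.1, 268.6]
ee_rot: [-0.099, -0.7, -0.098, 0.701]
contact_force: [0.8, -0.7, -1.2]
finger_gap: 0.284
```

```bash
python3 - <<'E'
from tgt import *
state(); 
tt=np.array([33,0,-26.5]); T=tip-Rf@tt; print(T,delta(T))
s=grab("scene","15");t_=grab("top","15");w=grab("wrist","15")
R=toolR(s['q']);P=s['q']['tcp_pos']+R@tt; print(proj(s,P),proj(t_,P),proj(w,P))
crop(s["img"],360,60,90,110,7,"pics/s15c.png");crop(t_["img"],200,120,100,90,8,"pics/t15c.png")
E
```

```text
12.75 tcp [571.668 216.105 268.552] F [ 0.82  -0.674 -1.196] gap 24.145852447130228 
R [[-0.001342624446588836, 0.27603110557027544, -0.9611477649754211], [-0.00104160927741212, -0.9611484959058183, -0.27602986046458233], [-0.9999985562038122, 0.0006305359903140684, 0.0015779780278215583]]
[570.225 217.571 237.31 ] [31.242 -1.827  0.932]
[[402.041 129.529]] [[232.223 161.563]] [[320.36  190.306]]
```

View pics/s15c.png

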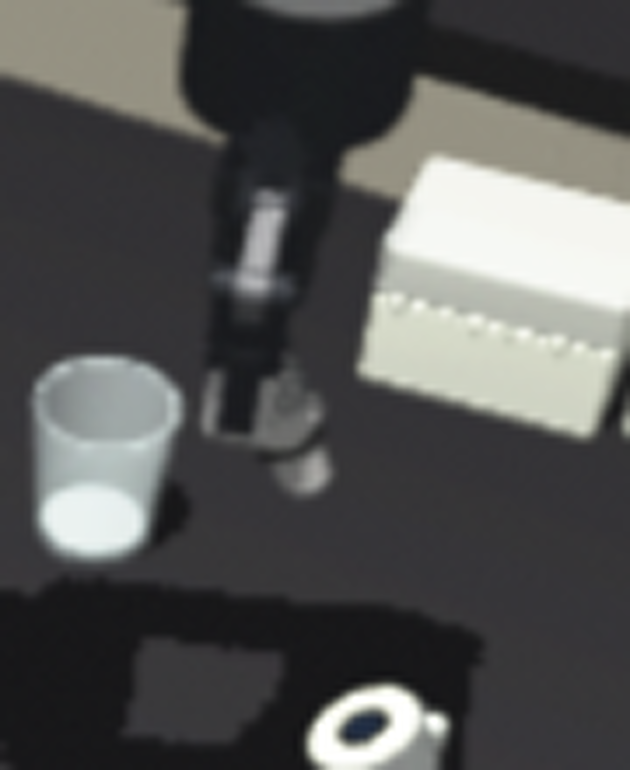

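View pics/t15c.png

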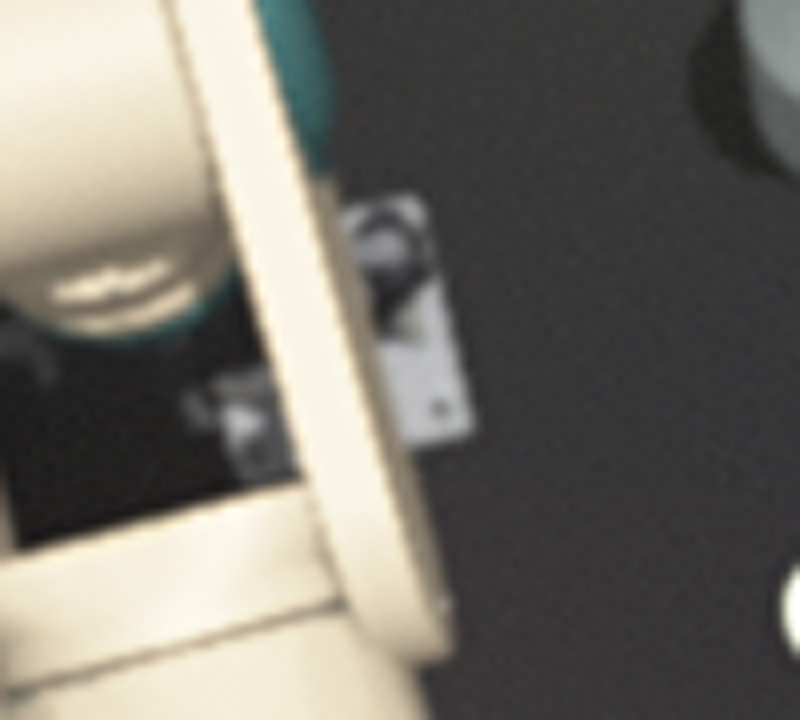

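View pics/wrist15.png

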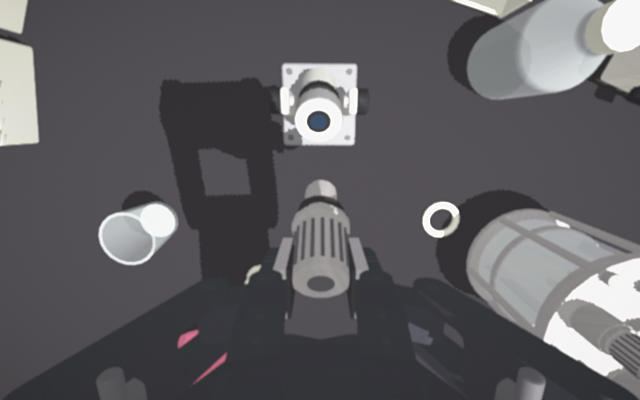

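```bash
python3 - <<'E'
from tgt import *
s=load("scene15");w=load("wrist15"); crop(s["img"],384,105,32,32,20,"pics/s15d.png"); crop(w["img"],270,170,100,130,5,"pics/w15d.png")
E
```

```text
(no output)
```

View pics/s15d.png

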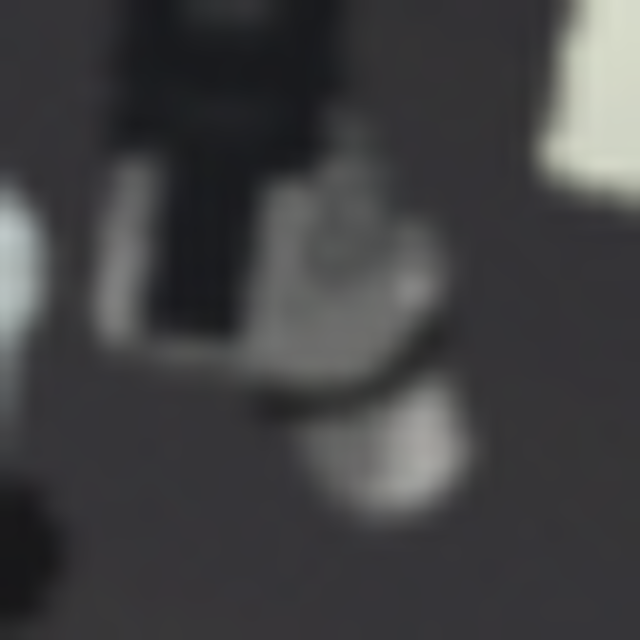

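View pics/w15d.png

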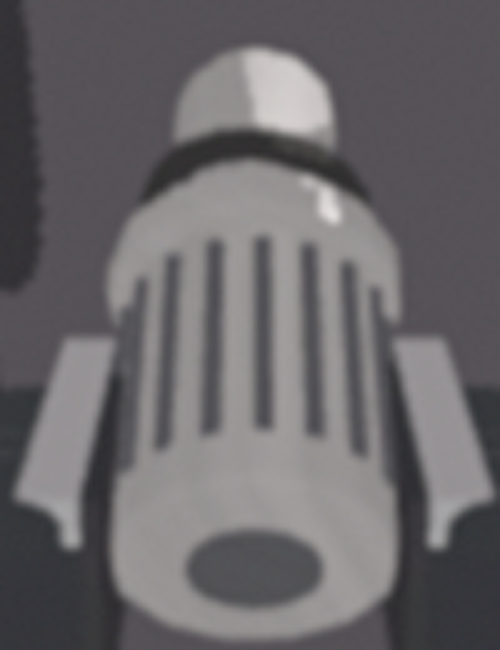

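```bash
cat > joint.py <<'E'
from tgt import *
th=np.linspace(0,2*np.pi,180)
def circ(d,p,h,r):
    ox,oy,oz,t=p[:4]; s=d['q'];R=toolR(s);T=s['tcp_pos']
    ax=np.array([-np.cos(t),0,np.sin(t)]); e=np.array([-np.sin(t),0,-np.cos(t)]); y=np.array([0,1,0]); o=np.array([ox,oy,oz])
    return proj(d,(o+h*ax+r*(np.cos(th)[:,None]*e+np.sin(th)[:,None]*y))@R.T+T)
def ex(q): return np.r_[q.min(0),q.max(0)] # xmin ymin xmax ymax
def res(p,w,s,mw,ms,ws):
    bw,bs=p[4:6],p[6:8]; rr=p[8]; r=[]
    k=ex(circ(w,p,35,rr)+bw); r+=list((k-mw['rec'])*1.0)
    r.append((ex(circ(w,p,-28,9)+bw)[1]-mw['tip']))
    r.append((ex(circ(w,p,-10,12)+bw)[1]-mw['or']))
    r.append((ex(circ(w,p,35,13)+bw)[3]-mw['kb']))
    f_=ex(circ(w,p,2.5,15)+bw); r+=[(f_[0]-mw['fl'][0]),(f_[2]-mw['fl'][1])]
    tp=ex(circ(s,p,-28,9)+bs); o=ex(circ(s,p,-10,12)+bs)
    r+=list(np.array([tp[2]-ms['tr'],tp[3]-ms['tb'],o[0]-ms['ol'],o[3]-ms['ob'],o[2]-ms['orr']])*ws)
    r+=list((bw-[0.2,1.])/.7)+list((bs-[.5,.5])/.7)+[(rr-6)/.3]
    return np.array(r)
def run(w,s,mw,ms,ws=1.):
    o=least_squares(res,[9,0,-13,.49,0,1,.5,.5,6],args=(w,s,mw,ms,ws)); p=o.x
    ax=np.array([-np.cos(p[3]),0,np.sin(p[3])]); tt=p[:3]-28*ax
    C=np.sqrt(np.diag(np.linalg.inv(o.jac.T@o.jac)))*.5
    print("ox,oy,oz,t",p[:4],"sd",C[:4],"bias",p[4:],"\ntip tool",tt,"res",o.fun[:14]); return p,tt
def wc(o,k): return lambda v,a:o[a]+(v+.5)/k-.5
E
python3 - <<'E'
from joint import *
w,s=load("wrist15"),load("scene15"); W=wc((270,170),5); S=wc((384,105),20)
mw=dict(rec=np.array([W(186,0),W(529,1),W(324,0),W(609,1)]),tip=W(46,1),kb=W(640,1),fl=(W(107,0),W(402,0)));mw['or']=W(128,1)
ms=dict(tr=S(470,0),tb=S(520,1),ol=S(250,0),ob=S(422,1),orr=S(455,0))
for ws in(0,.5,1,2): run(w,s,mw,ms,ws)
E
```

```text
ox,oy,oz,t [  5.809  -0.185 -14.598   0.481] sd [0.837 0.202 0.391 0.012] bias [0.19  1.011 0.5   0.5   6.072] 
tip tool [ 30.636  -0.185 -27.545] res [-0.077  0.014 -0.038 -0.743 -0.288  0.05   0.944  0.639 -0.502 -0.
  0.     0.     0.    -0.   ]
ox,oy,oz,t [  5.348  -0.206 -14.784   0.477] sd [0.789 0.201 0.37  0.011] bias [0.219 1.021 0.596 0.271 6.052] 
tip tool [ 30.229  -0.206 -27.628] res [-0.113 -0.053 -0.04  -0.689 -0.331 -0.081  1.111  0.534 -0.42  -0.166
  0.412  0.145  0.525 -0.372]
ox,oy,oz,t [  4.823  -0.229 -14.985   0.471] sd [0.732 0.2   0.347 0.011] bias [ 0.251  1.021  0.664 -0.002  6.029] 
tip tool [ 29.769  -0.229 -27.701] res [-0.152 -0.139 -0.042 -0.63  -0.36  -0.22   1.306  0.414 -0.325 -0.199
  0.406  0.439  0.619 -0.575]
ox,oy,oz,t [  4.364  -0.244 -15.148   0.466] sd [0.684 0.199 0.33  0.01 ] bias [ 0.273  1.013  0.682 -0.203  6.006] 
tip tool [ 29.376  -0.244 -27.734] res [-0.179 -0.24  -0.042 -0.589 -0.35  -0.328  1.481  0.312 -0.239 -0.275
  0.159  1.038  0.558 -0.949]
```

```bash
python3 - <<'E'
from tgt import *
state(); R=toolR(sensors.read_state())
tt=np.array([30.5,-.2,-27.5]); T=tip-R@tt; print(T,delta(T))
E
```

```text
12.9 tcp [572.022 215.576 269.945] F [ 0.587 -0.723  0.021] gap 24.2571757754542 
R [[0.0009442080953670409, 0.2747716163024306, -0.961509057339359], [-8.0783245293925e-05, -0.9615094618502872, -0.27477181122967986], [-0.9999995509724693, 0.0003371155905730894, -0.0008856680747715371]]
[569.278 217.149 234.786] [35.157 -2.278  2.238]
```

Call:
servo_tool(
  series=[
    [10,0.008,-0.001,0.001,0],
    [10,0.012,-0.001,0.001,0],
    [10,0.01,0,0,0],
    [10,0.004,0,0,0],
    [10,0,0,0,0],
    [10,0,0,0,0],
    [10,0,0,0,0],
  ],
)

```text
time_s: 13.6
tcp_pos: [569.7, 218.2, 235.9]
ee_rot: [0.099, 0.701, 0.099, -0.7]
contact_force: [0.6, 0.2, -0.3]
finger_gap: 0.282
```

```bash
python3 - <<'E'
from tgt import *
state()
s=grab("scene","16");w=grab("wrist","16")
crop(s["img"],384,110,50,75,8,"pics/s16c.png");crop(w["img"],260,70,120,130,6,"pics/w16a.png");crop(w["img"],270,170,100,130,5,"pics/w16d.png")
print(proj(w,L),proj(w,tip),proj(s,L),proj(s,tip))
E
```

```text
13.6 tcp [569.651 218.207 235.912] F [ 0.591  0.197 -0.255] gap 23.974787405738823 
R [[0.0010802229709613621, 0.276256161418106, -0.9610834336293945], [0.00023893254970813738, -0.961084038233541, -0.2762560666554612], [-0.9999993880145979, 6.878403378934861e-05, -0.0011041916441443499]]
[[321.572 118.27 ]] [[321.975 190.267]] [[411.333 162.947]] [[399.967 138.386]]
```

View pics/w16a.png

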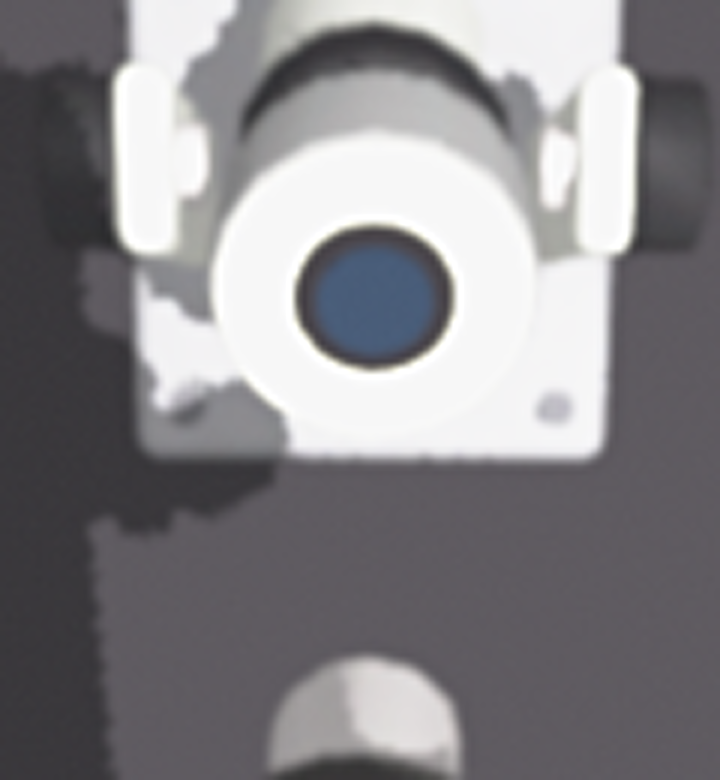

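View pics/s16c.png

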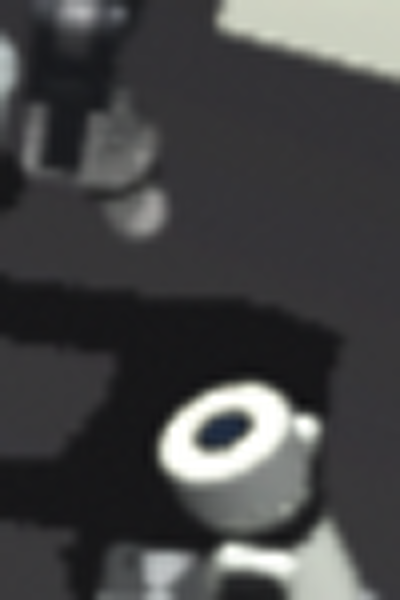

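View pics/w16d.png

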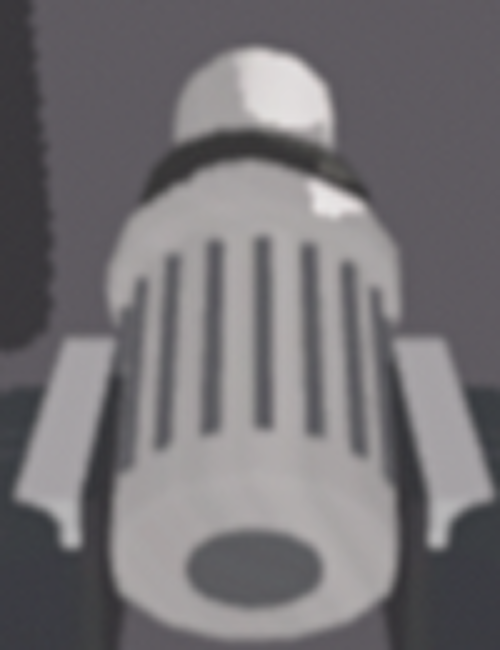

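```bash
python3 - <<'E'
from tgt import *
s=load("scene16"); crop(s["img"],384,114,32,32,20,"pics/s16d.png")
E
```

```text
(no output)
```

View pics/s16d.png

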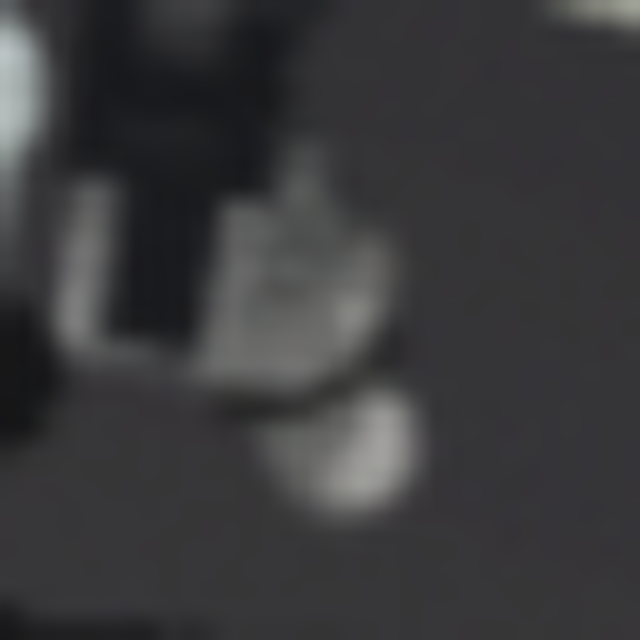

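```bash
sed -i "s/(bw-\[0.2,1.\])\/.7)/(bw-[.7,1.1])\/.4)/; s/(bs-\[.5,.5\])\/.7)/(bs-[.6,.9])\/.4)/; s/-mw\['kb'\])/-mw['kb'])*.2/" joint.py
python3 - <<'E'
from joint import *
w,s=load("wrist16"),load("scene16"); W=wc((270,170),5); S=wc((384,114),20)
mw=dict(rec=np.array([W(186,0),W(529,1),W(324,0),W(609,1)]),tip=W(45,1),kb=W(640,1),fl=(W(107,0),W(402,0)));mw['or']=W(128,1)
ms=dict(tr=S(425,0),tb=S(520,1),ol=S(202,0),ob=S(420,1),orr=S(405,0))
for ws in(0,.5,1,2):
    p,tt=run(w,s,mw,ms,ws)
    st=w['q']; R=toolR(st); P=st['tcp_pos']+R@tt; ax=R@np.array([-np.cos(p[3]),0,np.sin(p[3])])
    d=P-L; print("TIP",P,"dist",np.linalg.norm(d),"lateral tool",R.T@(d-(d@z)*z),"along",d@z,"angle",np.degrees(np.arccos(ax@z)))
E
```

```text
ox,oy,oz,t [  3.367  -0.423 -15.35    0.461] sd [1.134 0.149 0.416 0.014] bias [0.694 1.101 0.6   0.9   5.982] 
tip tool [ 28.439  -0.423 -27.816] res [-0.198  0.093  0.003 -0.112  0.097 -0.167  0.419  0.258 -0.027 -0.
  0.     0.     0.    -0.   ]
TIP [596.275 226.289 207.404] dist 92.32170143094686 lateral tool [-1.076 -1.179 -2.021] along 92.2857814629524 angle 1.5813173510914285
ox,oy,oz,t [  2.772  -0.431 -15.535   0.455] sd [1.022 0.148 0.378 0.013] bias [0.702 1.093 0.582 0.823 5.955] 
tip tool [ 27.921  -0.431 -27.845] res [-0.232  0.046  0.007  0.01   0.146 -0.254  0.477  0.125  0.084 -0.104
  0.353  0.445  0.606 -0.113]
TIP [596.3   226.304 207.922] dist 92.77215686095484 lateral tool [-1.202 -1.188 -2.258] along 92.729290667046 angle 1.9394857956066607
ox,oy,oz,t [  1.978  -0.444 -15.767   0.446] sd [0.86  0.146 0.325 0.012] bias [0.714 1.073 0.518 0.702 5.916] 
tip tool [ 27.234  -0.444 -27.854] res [-0.277 -0.021  0.008  0.176  0.248 -0.347  0.556 -0.054  0.233 -0.22
  0.376  0.91   0.863 -0.174]
TIP [596.305 226.319 208.609] dist 93.38351713605003 lateral tool [-1.357 -1.2   -2.55 ] along 93.33110981862043 angle 2.4440329119793875
ox,oy,oz,t [  1.247  -0.457 -15.957   0.438] sd [0.696 0.145 0.274 0.01 ] bias [0.727 1.04  0.389 0.554 5.88 ] 
tip tool [ 26.606  -0.457 -27.829] res [-0.32  -0.076  0.004  0.342  0.384 -0.402  0.634 -0.221  0.368 -0.626
  0.069  1.697  1.01  -0.412]
TIP [596.276 226.324 209.237] dist 93.95894429337916 lateral tool [-1.485 -1.213 -2.791] along 93.89791751921874 angle 2.9322920577438567
```

Call:
servo_tool(
  series=[
    [10,0.002,0.001,0.001,0],
    [10,0,0,0,0],
    [10,0,0,0,0],
    [10,0,0,0,0],
  ],
)

```text
time_s: 14.1
tcp_pos: [568.7, 216.9, 233.3]
ee_rot: [0.099, 0.7, 0.099, -0.7]
contact_force: [0.2, 0.4, -0.8]
finger_gap: 0.284
```

```bash
python3 - <<'E'
from joint import *
Q=[]
for i in range(4):
    st=sensors.read_state(); w=grab("wrist",f"17{i}"); Q.append(st['tcp_pos'])
s=grab("scene","17"); T=np.mean(Q,0); print(np.array(Q),T, sensors.read_state()['time_s'])
R=toolR(st)
for tt in([29,-.3,-27.7],[30.5,-.2,-27.5],[28,-.4,-27.8]):
    d=T+R@np.array(tt)-L; print(tt,"dist",np.linalg.norm(d),"lat tool",R.T@(d-(d@z)*z),"along",d@z)
crop(w["img"],260,70,120,130,6,"pics/w17a.png"); print(proj(w,L))
crop(s["img"],240,160,210,130,3,"pics/s17c.png")
E
```

```text
[[568.749 216.892 233.286]
 [568.764 216.901 233.31 ]
 [568.767 216.929 233.331]
 [568.757 216.911 233.336]] [568.759 216.908 233.316] 14.35
[29, -0.3, -27.7] dist 90.19093934588332 lat tool [ 0.16  -0.062  0.301] along 90.19027381800286
[30.5, -0.2, -27.5] dist 88.96927818536085 lat tool [0.576 0.038 1.079] along 88.96086062104551
[28, -0.4, -27.8] dist 91.0259687701159 lat tool [-0.103 -0.162 -0.192] along 91.02556361165148
[[320.336 116.549]]
```

View pics/w17a.png

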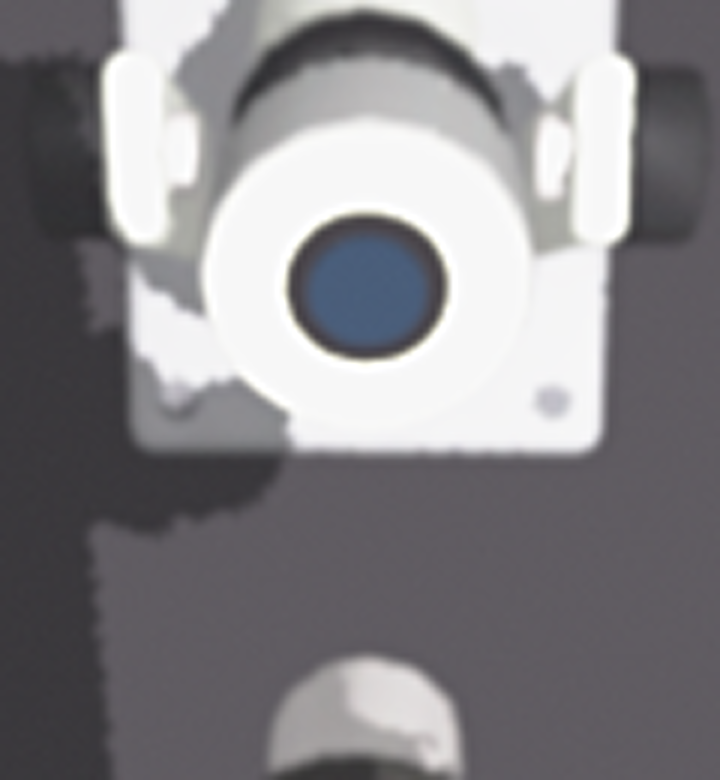

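View pics/s17c.png

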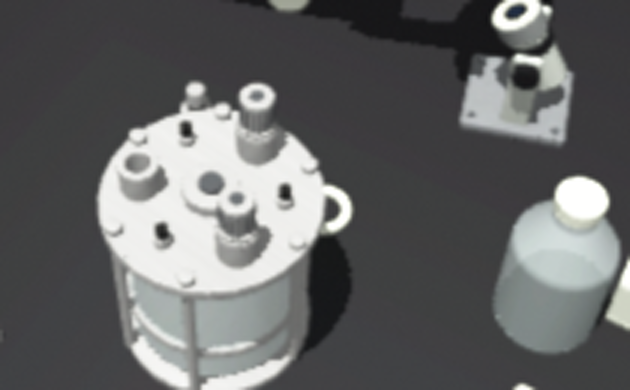

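```bash
cat > rec.py <<'E'
from joint import *
def rec(k,c,half=22):
    d=load(k); g=cv2.cvtColor(d["img"],cv2.COLOR_BGR2GRAY).astype(np.float32)
    x,y=int(c[0]),int(c[1]); sub=g[y-half:y+half,x-half:x+half]; U=12
    u=cv2.resize(sub,None,fx=U,fy=U,interpolation=cv2.INTER_CUBIC)
    ctr=np.median(sub[half-1:half+2,half-2:half+3]); 
    ring=np.median(np.r_[sub[half-2:half+3,half-17],sub[half-2:half+3,half+17]])
    m=(u<(ctr+ring)/2).astype(np.uint8); n,lab=cv2.connectedComponents(m); q=(lab==lab[half*U,half*U]).astype(np.uint8)
    cs,_=cv2.findContours(q,cv2.RETR_EXTERNAL,cv2.CHAIN_APPROX_NONE); cc=max(cs,key=cv2.contourArea)
    e=cv2.fitEllipseAMS(cc); E=(np.array(e[0])+.5)/U-.5+[x-half,y-half]; return d,E,np.array(e[1])/U,e[2],(ctr,ring)
def fitrec(d,E,wh,ox,rr=None):
    # circle at knob top; solve ox?,oz,t with rr
    w_,h_=max(wh),min(wh)
    def g(p):
        q=circ(d,[p[1],p[3],p[0],p[2]],35,p[4])+[.7,1.1]
        e=cv2.fitEllipseAMS(q.astype(np.float32)); 
        return np.r_[np.array(e[0])-E, max(e[1])-w_, min(e[1])-h_, (p[1]-ox)*2]
    o=least_squares(lambda v: g([v[0],v[1],v[2],v[3],rr]),[-10,ox,.4 if h_/w_<.8 else .1,0],diff_step=1e-3); return o.x,o.fun
E
python3 - <<'E'
from rec import *
for k,c in (("wrist10",(320,282)),("wrist6",(320,282)),("wrist9",(320,283)),("wrist14",(321,284)),("wrist15",(321,283)),("wrist16",(321,283)),("wrist173",(321,283))):
    d,E,wh,a,_=rec(k,c); print(k,E,wh,min(wh)/max(wh),a,_)
    for ox in ((8.4,) if k in("wrist10","wrist6","wrist9") else (3,4.5,6)):
        for rr in (5.8,6.0): print("   ",ox,rr,*fitrec(d,E,wh,ox,rr))
E
```

```text
wrist10 [320.071 282.297] [24.793 27.071] 0.9158255879691066 92.01483917236328 (np.float32(62.0), np.float32(116.0))
    8.4 5.8 [ 2.061  8.39  -0.057  0.   ] [ 2.066 -0.005 -0.202 -0.005 -0.02 ]
    8.4 6.0 [0.003 8.449 0.003 0.   ] [2.067 0.02  0.723 0.026 0.098]
wrist6 [320.075 282.291] [24.786 27.082] 0.9152281301427588 92.357666015625 (np.float32(62.0), np.float32(115.0))
    8.4 5.8 [ 3.078  8.371 -0.073  0.   ] [ 1.292 -0.015 -0.488 -0.031 -0.057]
    8.4 6.0 [ 0.901  8.426 -0.011  0.   ] [1.292 0.012 0.437 0.004 0.052]
wrist9 [320.062 282.277] [24.787 27.118] 0.9140450038825555 92.60711669921875 (np.float32(62.0), np.float32(116.5))
    8.4 5.8 [ 3.264  8.369 -0.07   0.   ] [ 0.445 -0.016 -0.486 -0.036 -0.062]
    8.4 6.0 [ 1.131  8.425 -0.009  0.   ] [0.445 0.011 0.439 0.006 0.051]
wrist14 [320.286 283.411] [15.846 27.587] 0.574400490288582 90.15647888183594 (np.float32(61.0), np.float32(111.5))
    3 5.8 [-14.796   2.967   0.437  -0.004] [ 0.871 -0.015 -0.59   0.087 -0.066]
    3 6.0 [-15.331   3.013   0.462   0.   ] [ 0.88   0.003  0.236 -0.035  0.026]
    4.5 5.8 [-13.703
[... 1428 characters left out ...]
139 -0.109]
    6 6.0 [-13.525   5.988   0.448  -0.002] [ 1.18  -0.004 -0.232  0.032 -0.025]
wrist173 [320.291 283.377] [15.795 27.533] 0.5736808289410765 90.56244659423828 (np.float32(93.0), np.float32(169.5))
    3 5.8 [-15.19    2.978   0.443  -0.49 ] [ 0.001 -0.007 -0.402  0.057 -0.044]
    3 6.0 [-15.711   3.025   0.468  -0.   ] [ 1.146  0.008  0.428 -0.062  0.049]
    4.5 5.8 [-14.102   4.462   0.433   0.   ] [ 1.144 -0.012 -0.717  0.097 -0.077]
    4.5 6.0 [-14.639   4.506   0.458   0.   ] [ 1.143  0.003  0.106 -0.016  0.012]
    6 5.8 [-13.004   5.947   0.423   0.   ] [ 1.14  -0.015 -1.026  0.138 -0.106]
    6 6.0 [-13.547   5.993   0.448   0.   ] [ 1.139  0.004 -0.21   0.039 -0.014]
```

Call:
servo_tool(
  series=[
    [10,0,0,0,0],
    [10,0,0,0,0],
    [10,0,0,0,0],
  ],
)

```text
time_s: 14.65
tcp_pos: [568.8, 216.9, 233.3]
ee_rot: [0.099, 0.7, 0.099, -0.7]
contact_force: [0.3, 0.1, -0.9]
finger_gap: 0.29
```

```bash
python3 - <<'E'
from h import *
s=state(); print(s['qvel']); r.job_done()
E
```

```text
14.65 tcp [568.754 216.91  233.282] F [ 0.25   0.108 -0.937] gap 24.680859276021945 
R [[3.726936299780666e-05, 0.2762275948350036, -0.9610922507557033], [-9.37255579588625e-05, -0.9610922462369481, -0.27622759717076995], [-0.9999999949132571, 0.0001003737340409816, -9.92971034979688e-06]]
[-0.    -0.002 -0.     0.    -0.    -0.001]
the job is handed in; nothing more can be done
```

I took the raised plug out by its knob and finished holding it still in front of the inspection camera, in the gripper alone. The job was handed in at 14.65 s. The tool could only point down, so I tilted the plug in the pads by pushing its stem against the collar it came from, at about 7 N sideways.

**Last checks**
- **Distance:** the stem end is about 90 mm from the glass; depending on the fit used, 89–91 mm.
- **Aim:** the sideways error is about 0.3–1.2 mm. In the wrist view the stem and lens line up to within a pixel.
- **Angle:** the plug leans about 0.465–0.485 rad and the line of sight about 0.48–0.50 rad. They agree to about 1–1.5°; the camera and plug fits spread by about that much. An early camera fit gave 0.52, and one that leaned on the coarse scene view put the plug at 0.44.
- **Grip:** the plug slid a few millimetres up in the pads during the tilt. I allowed for this, and it has held steady since.
- **Rest of the bench:** the last scene picture shows the other two plugs in their ports and the camera stand as it was. I saw nothing else on the bench moved.

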